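# Pack the dried finish samples in their slotted case and clamp it shut

### The job

The sample boards on the drying rack are dry: stand every one of them on edge, right down in a slot of its own in the plywood sample case. Then put the lid on the case so that it sits down all round on the rim, and push both toggle clamps fully shut on it. Leave the jar, the tin and the tape roll where they are.

Things in the scene. Friction and masses are not known exactly. Their poses are not given: they have to be found in the camera images.
- case: Plywood sample case, open on top, fixed to the bench: 216 mm along its x, 109 mm along its y, walls 8 mm thick, rim 36 mm above the bench, floor 8 mm thick. Origin: centre of its underside; z up. Inside each long wall a grooved lining board stands 14 mm above the rim (top z = 50 mm, outer faces y = +-46.5, ends x = +-100 mm). A toggle clamp on a wooden block sits at the middle of each long side.
- lid: Loose lift-off plywood lid, about 0.3 kg: a tray upside down, 216 mm (x) by 109 mm (y), skirt 5 mm thick, 38 mm deep, top 6 mm; 44 mm high. Mid-way along each long side a cleat 50 x 14 x 12 mm sticks out (top at z = 16 mm). Origin: centre of the skirt's lower edge; z up. Fits over the case's lining with 3 mm play each side, either way round, and rests on the rim (origin 36 mm above the case's).
- lid_handle (a point): Middle of the lid's handle: a steel bar of 12 x 12 mm section, 66 mm long along the lid's y, on two 10 mm posts at y = +-26 mm. This point is the bar's centre, 72 mm above the lid's origin; 22 mm free under the bar.
- rack: Wooden drying rack, fixed to the bench, 236 mm (x) by 96 mm (y), baseboard 12 mm high; origin at the centre of its underside, z up. Five slanted rests 42 mm apart along its x (-84 to 84 mm), each a ledge 26 mm above the bench with a 4 mm lip on its +x side and two thin steel pegs at y = +-24 mm on its -x side, on which a board leans; the pegs end 15 mm short of the board's top.
- clamp_l (a joint): Handle of the toggle clamp on the case's +y side: 0 = open, handle raised 60 degrees above level, pointing out and up; grows as it is pushed outward and down; 1.047 = end stop, handle level, clamp shut. The linked arm (1.75 times the angle) stands upright when open and swings down onto the lid's cleat; its foot ends at z = 52 mm. Friction (0.12 N m) holds it where it is left.
- clamp_r (a joint): The same for the clamp on the case's -y side.
- clamp_l_pivot (a point): Pivot of the handle of the +y clamp, at case x = 0, y = +102 mm, z = 54 mm; the handle turns about the case's x axis. Its block reaches out to y = +120 mm, its cheeks up to z = 64 mm; the open arm stands at about y = +75 to 105 mm and reaches z = 100 mm, the open handle z = 128 mm.
- clamp_l_grip (a point): Point on the centre line of the +y clamp's handle, 60 mm from its pivot; the handle is a round rubber grip 16 mm thick, from 25 to 80 mm from the pivot.
- clamp_r_pivot (a point): Pivot of the handle of the -y clamp, at case x = 0, y = -102 mm, z = 54 mm; the handle turns about the case's x axis. Its block reaches out to y = -120 mm, its cheeks up to z = 64 mm; the open arm stands at about y = -75 to 105 mm and reaches z = 100 mm, the open handle z = 128 mm.
- clamp_r_grip (a point): Point on the centre line of the -y clamp's handle, 60 mm from its pivot; the handle is a round rubber grip 16 mm thick, from 25 to 80 mm from the pivot.
- slot0 (a point): Middle of slot 0 of the case, on the case's floor (case x = -80 mm, z = 8 mm). A slot is a pair of facing grooves across the case: 15 mm wide (case x), 42 mm deep, 85 mm between groove bottoms (case y); between them, at |y| below 34.5 mm, the case is open.
- slot1 (a point): Middle of slot 1 of the case, on the case's floor (case x = -40 mm, z = 8 mm). A slot is a pair of facing grooves across the case: 15 mm wide (case x), 42 mm deep, 85 mm between groove bottoms (case y); between them, at |y| below 34.5 mm, the case is open.
- slot2 (a point): Middle of slot 2 of the case, on the case's floor (case x = 0 mm, z = 8 mm). A slot is a pair of facing grooves across the case: 15 mm wide (case x), 42 mm deep, 85 mm between groove bottoms (case y); between them, at |y| below 34.5 mm, the case is open.
- slot3 (a point): Middle of slot 3 of the case, on the case's floor (case x = 40 mm, z = 8 mm). A slot is a pair of facing grooves across the case: 15 mm wide (case x), 42 mm deep, 85 mm between groove bottoms (case y); between them, at |y| below 34.5 mm, the case is open.
- slot4 (a point): Middle of slot 4 of the case, on the case's floor (case x = 80 mm, z = 8 mm). A slot is a pair of facing grooves across the case: 15 mm wide (case x), 42 mm deep, 85 mm between groove bottoms (case y); between them, at |y| below 34.5 mm, the case is open.
- board_a: Finish-sample board, 10 mm thick (its x), 80 mm long (y), 60 mm high (z), 40 g; origin at its centre. At the start it stands on a long edge on one of the rack's rests, its top leaning 0.35 rad from upright towards the rack's -x. Right down in a slot its centre is 38 mm above the case's origin. May be absent. All are alike; any slot will do, either way up or round.
- board_b: Finish-sample board, 10 mm thick (its x), 80 mm long (y), 60 mm high (z), 40 g; origin at its centre. At the start it stands on a long edge on one of the rack's rests, its top leaning 0.35 rad from upright towards the rack's -x. Right down in a slot its centre is 38 mm above the case's origin. May be absent. All are alike; any slot will do, either way up or round.
- board_c: Finish-sample board, 10 mm thick (its x), 80 mm long (y), 60 mm high (z), 40 g; origin at its centre. At the start it stands on a long edge on one of the rack's rests, its top leaning 0.35 rad from upright towards the rack's -x. Right down in a slot its centre is 38 mm above the case's origin. May be absent. All are alike; any slot will do, either way up or round.
- board_d: Finish-sample board, 10 mm thick (its x), 80 mm long (y), 60 mm high (z), 40 g; origin at its centre. At the start it stands on a long edge on one of the rack's rests, its top leaning 0.35 rad from upright towards the rack's -x. Right down in a slot its centre is 38 mm above the case's origin. May be absent. All are alike; any slot will do, either way up or round.
- board_e: Finish-sample board, 10 mm thick (its x), 80 mm long (y), 60 mm high (z), 40 g; origin at its centre. At the start it stands on a long edge on one of the rack's rests, its top leaning 0.35 rad from upright towards the rack's -x. Right down in a slot its centre is 38 mm above the case's origin. May be absent. All are alike; any slot will do, either way up or round.
- jar: Bystander: closed glass jar, 72 mm across, 87 mm high; origin at centre of its underside.
- tin: Bystander: paint tin, 84 mm across, 87 mm high; origin at centre of its underside.
- tape: Bystander: roll of masking tape lying flat, 100 mm across, 25 mm high; origin at centre of its underside.
There are look-alikes about, which are no part of the job. Leave any pink or yellow look-alike of the board_e alone. What is shaped like the board_c but red is not meant.

How it is judged (in metres and radians):
On the way, in this order (a step that is already met when the one before it is completed fails the run):
1. every board that is there stands on edge, right down in a slot of the case (x of board_a in the frame of case between -0.09 and 0.09 m and y of board_a in the frame of case between -0.008 and 0.008 m and z of board_a in the frame of case between 0.03 and 0.044 m and angle between the x axis of each of board_a, board_b, board_c, board_d, board_e and the x axis of case, either way round below 0.22 rad and x of board_b in the frame of case between -0.09 and 0.09 m and y of board_b in the frame of case between -0.008 and 0.008 m and z of board_b in the frame of case between 0.03 and 0.044 m and x of board_c in the frame of case between -0.09 and 0.09 m and y of board_c in the frame of case between -0.008 and 0.008 m and z of board_c in the frame of case between 0.03 and 0.044 m and x of board_d in the frame of case between -0.09 and 0.09 m and y of board_d in the frame of case between -0.008 and 0.008 m and z of board_d in the frame of case between 0.03 and 0.044 m and x of board_e in the frame of case between -0.09 and 0.09 m and y of board_e in the frame of case between -0.008 and 0.008 m and z of board_e in the frame of case between 0.03 and 0.044 m), for 0.2 s.
2. the lid sits on the case's rim over them (all of step 1 and x of lid in the frame of case between -0.007 and 0.007 m and y of lid in the frame of case between -0.007 and 0.007 m and z of lid in the frame of case between 0.03 and 0.041 m and angle between lid's own z axis and vertical below 0.04 rad), for 0.2 s.
At the end, for the whole second after the job is handed in: Every board is down in a slot (centre 30-44 mm above the case's origin, within 8 mm of its middle line, under 0.22 rad askew); lid seated (within 7 mm of the case's middle, 30-41 mm up, under 0.04 rad tilt); both clamp handles past 0.98 rad; boards and lid below 20 mm/s (all of step 2 and value of joint each of clamp_l, clamp_r above 0.98 rad and linear speed of each of lid, board_a, board_b, board_c, board_d, board_e below 0.02 m/s); the robot touches nothing.
It fails at once if the jar is moved more than 30 mm or tipped (distance of jar from where it was at the start of the episode above 0.03 m or angle between jar's own z axis and vertical above 0.4 rad).
It fails at once if the tin is moved more than 30 mm or tipped (distance of tin from where it was at the start of the episode above 0.03 m or angle between tin's own z axis and vertical above 0.4 rad).
It fails at once if the tape is moved more than 30 mm or tipped (distance of tape from where it was at the start of the episode above 0.03 m or angle between tape's own z axis and vertical above 0.4 rad).
Of board_a, board_b, board_c, board_d, board_e only 3 to 5 are there at a start; the rules pass over those that are not, and their reading is None.
At some moment in a run one of lid may be knocked a few centimetres aside while the robot is not near it.
It also fails if it takes over 210 s, if anything falls off the work surface, if the arm or the gripper's body presses on something with over 40 N, if the wrist force passes 120 N, or if a joint passes its speed limit or range.

### The arm

A 6-joint arm with a two-finger parallel gripper is mounted at the origin on the work surface. World frame = base frame: x ahead of the robot, y to its left, z up, the work surface at z = 0. Lengths are in m, angles in degrees, forces in N, time in s.
With the tool pointing down it reaches from about 0.35 to 0.875 m from the base axis. Payload 4.2 kg.
Tool frame: the origin (TCP) lies between the finger pads; the fingertips stand 14 mm ahead of it and the grasp point (between the pads) lies 5 mm behind it; z points along the fingers, y is the line along which they close (so a half turn about z gives the same grasp; the last joint's range is limited). The gripper opens to 87 mm and grips with 3 to 60 N. Pads are 19 mm wide; open, the fingers measure 117 mm over their backs; the gripper's body (75 mm by 190 mm) begins 51 mm behind the grasp point.
Start: joints at [81.624, 22.042, 0.453, 0, -68.411, -14.817], TCP at [0.246, 0.574, 0.237] pointing down, gripper open.
Joint ranges: [-179.83, 179.83], [-69.29, 118.12], [-61.27, 80.66], [-181.25, 117.63], [-171.15, -9.14], [-177.46, 177.46]. Speed limits (degrees/s): [159.86, 159.86, 180, 180, 180, 180].

### API

Orientations are given as a 3x3 rotation matrix whose columns are the frame's x, y, z axes.
In Python, from station import * gives the robot as it stands. The module is installed in compiled form; this text tells all that it offers.
- The arm moves only by the tool play_rows, never from a script. Its argument "steps" is a list of rows, each an object of numbers: "ax", "ay", "az": the turn, a rotation vector about the tool's x, y, z in degrees; "dx", "dy", "dz": the shift along the tool's x, y, z in mm; "claw": the finger opening in mm, from 0 to 87. A call has 1 to 20 rows; each row shifts and turns the commanded pose from where the row before left it, along the tool's axes as they then stand; what a row does not reach is not made up. A row lasts 1/10 s, in which the tool goes at most 50 mm and 8.59 degrees, less where a joint would pass 70% of its speed; a pose out of reach is approached as far as the arm can. A call with a gripper value outside its range is refused whole. The fingers move at their own pace and stop on an object; the grip force is fixed at half the most. Time passes only in rows, so rows that do not move let the fingers close. It gives the time, the measured TCP pose, the force, the opening and the grip force at its end, in the units of the state.
- sense(): the state, without advancing time (a new reading comes with each control period).
- capture(name): name is "scene" or "top" or "wrist"; returns a dict with "frame" (420x560x3 uint8, blue, green, red), "range_z" (420x560 float32, m along the optical axis (not along the pixel's ray), 0 where there is no reading), "fx", "fy", "cx", "cy" (pixels), "xyz" and "rotation" of the camera in the world. Camera axes: x right, y down, z forward; pixel columns grow to the right and rows downward; lengths in m; the calibration is good to about 2 mm. The wrist camera is an equidistant fisheye: a pixel r from the principal point sees the ray r / f radians off the axis. A picture is of the moment at which its call begins.
- finish_job(): hands the job in; it is judged then, once.
The state is a dict: "time_s": time; "joints": joint angles; "joint_velocities": joint speeds; "effort": joint torques, N m; "tcp_pos": TCP position; "ee_rot": TCP orientation; "wrist_force": force on the tool from outside, world axes, zero at the start; "moment": the same for the moment, N m; "gripper_width": opening from 0.0 (shut) to 1.0 (fully open); "gripper_force": force on a finger pad.
Only numpy, scipy, OpenCV 4.12 (cv2) and the standard library are available. Lean on these libraries where they do the work, as an engineer would, in place of code of your own. Each camera call takes 0.05 s, during which the arm holds its last target. There are 200 camera calls.

## Working session

There is one attempt and no reset: what is moved stays moved. The work goes in short steps, Python scripts to look and compute and a tool call to move; the robot and the scene stay as the last step left them, time stands still between calls to the robot, and variables do not carry over. Pictures are saved under pics/ and viewed, at most 14 in all, crops included, and the job is handed in when it is done.

Besides the shell and the picture viewer there is one more tool, called after ">>>" as name(argument=value, ...) on one line, values as JSON. play_rows: Moves the arm, as the interface text tells. Its arguments: {"type":"object","properties":{"steps":{"type":"array"}},"required":["steps"]}

```bash
mkdir -p pics; cat > h.py <<'E'
from station import *
import numpy as np, cv2, pickle
def snap(n,f):
    c=capture(n); cv2.imwrite('pics/'+f+'.png',c['frame']); pickle.dump(c,open(f+'.pkl','wb')); return c
def ld(f): return pickle.load(open(f+'.pkl','rb'))
def cloud(c):
    z=c['range_z']; v,u=np.mgrid[:z.shape[0],:z.shape[1]]
    p=np.stack([(u-c['cx'])/c['fx']*z,(v-c['cy'])/c['fy']*z,z],-1)
    w=p@np.array(c['rotation']).T+np.array(c['xyz']); w[z==0]=np.nan; return w
def st():
    s=sense(); print(s['time_s'],np.round(s['tcp_pos'],4),np.round(s['ee_rot'],3).tolist(),np.round(s['joints'],1),s['wrist_force'],s['gripper_width'],s['gripper_force'])
E
python3 - <<'E'
from h import *
a=snap('scene','s0');b=snap('top','t0')
for c in(a,b):print(c['fx'],c['cx'],c['cy'],c['xyz'],np.round(c['rotation'],3).tolist())
st()
E
```

```text
411.2004703187588 274.4811295043598 209.26521515120115 [1.18121092 0.5224797  0.90185779] [[-0.65, 0.544, -0.53], [0.76, 0.469, -0.451], [0.003, -0.696, -0.718]]
427.39462740666073 270.39825181279423 209.52260617197535 [ 0.50233057 -0.01031919  1.21008495] [[0.025, -0.998, 0.056], [-0.999, -0.023, 0.028], [-0.026, -0.056, -0.998]]
0.1 [0.2459 0.574  0.2356] [[0.919, -0.394, -0.001], [-0.394, -0.919, -0.002], [0.0, 0.002, -1.0]] [ 81.6  22.1   0.4  -0.  -68.4 -14.8] [0.12352289 0.12161119 0.03314021] 0.998500186122103 0.0
```

View pics/s0.png

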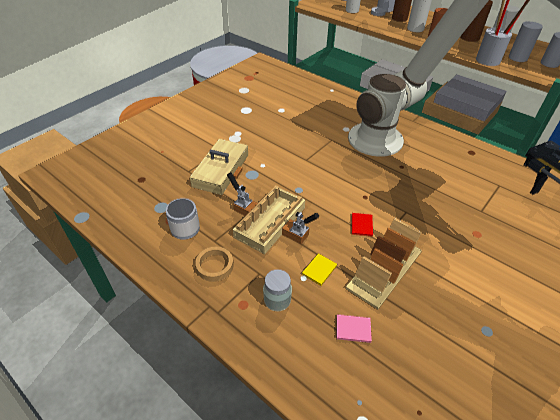

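View pics/t0.png

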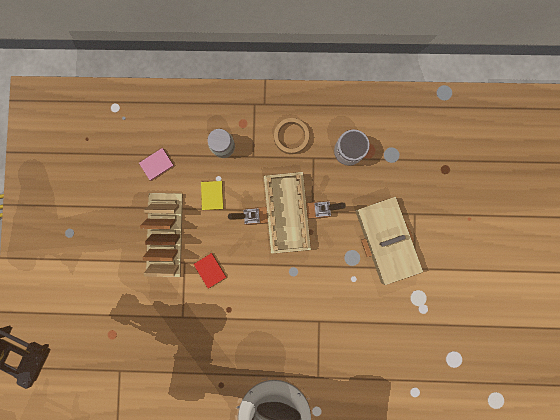

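The scene shows the case at (270,218) with open clamps, the lid at (219,165), and the rack at (385,265). Loose red (362,224), yellow (320,268) and pink (353,328) boards lie flat, and the jar, tin and tape are nearby. The top view shows the rack at (163,235), the case at (288,212) and the lid at (391,240). I'll enlarge the rack next to see which rests are filled.

```bash
python3 - <<'E'
from h import *
a=ld('s0')['frame'];b=ld('t0')['frame']
x=cv2.resize(a[210:315,335:435],(400,420),interpolation=cv2.INTER_CUBIC)
y=cv2.resize(b[185:285,130:195],(273,420),interpolation=cv2.INTER_CUBIC)
cv2.imwrite('pics/crop0.png',np.hstack([x,y]))
c=ld('t0');w=cloud(c)
# case, lid, rack regions: oriented rect via height
for n,(u0,u1,v0,v1) in dict(rack=(135,195,185,285),case=(225,350,165,260),lid=(350,430,190,290)).items():
    p=w[v0:v1,u0:u1].reshape(-1,3);
    print(n,np.histogram(p[:,2],bins=np.arange(-.01,.15,.01)))
E
```

```text
rack (array([1738, 1499,  530,  299,  431,  203,  232,  216,  352,  474,    1,
          0,    0,    0,    0]), array([-0.01,  0.  ,  0.01,  0.02,  0.03,  0.04,  0.05,  0.06,  0.07,
        0.08,  0.09,  0.1 ,  0.11,  0.12,  0.13,  0.14]))
case (array([4676, 4715,  316,  261,  971,  348,  193,   64,    7,   53,   94,
         38,   57,   30,    0]), array([-0.01,  0.  ,  0.01,  0.02,  0.03,  0.04,  0.05,  0.06,  0.07,
        0.08,  0.09,  0.1 ,  0.11,  0.12,  0.13,  0.14]))
lid (array([2518, 1918,  180,   65,  203, 2956,    8,    2,  110,   11,    0,
          0,    0,    0,    0]), array([-0.01,  0.  ,  0.01,  0.02,  0.03,  0.04,  0.05,  0.06,  0.07,
        0.08,  0.09,  0.1 ,  0.11,  0.12,  0.13,  0.14]))
```

View pics/crop0.png

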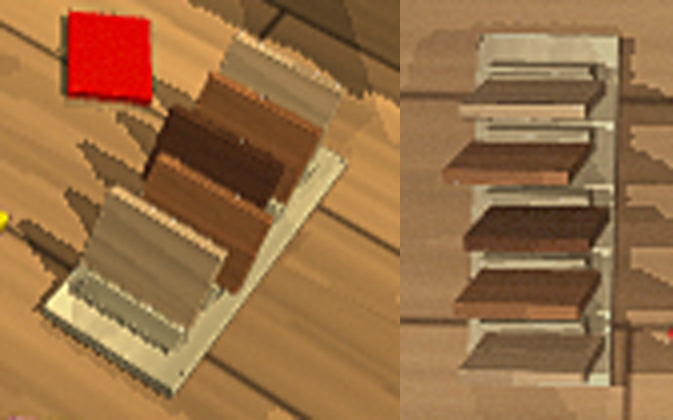

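Five boards stand on the rack: right-hand crop rows at about 95, 160, 228, 293 and 355, with brown and tan finishes. The red, yellow and pink pieces lie flat off the rack, so they are the look-alikes. Next I measure poses.

```bash
cat > m.py <<'E'
from h import *
def rect(p):
    r=cv2.minAreaRect((p[:,:2]*1000).astype(np.float32)); return [np.round(x,1) for x in r]
def sel(w,x,z):
    p=w.reshape(-1,3); m=(p[:,0]>x[0])&(p[:,0]<x[1])&(p[:,1]>x[2])&(p[:,1]<x[3])&(p[:,2]>z[0])&(p[:,2]<z[1]); return p[m]
E
python3 - <<'E'
from m import *
t=cloud(ld('t0'));s=cloud(ld('s0'))
for n,w in(('t',t),('s',s)):
    for nm,(v,u) in {'lid':(240,391),'case':(212,288),'rack':(235,163)}.items() : print(nm, t[v,u])
    break
L=t[240,400];C=t[212,288];R=t[235,163]
box=lambda c,a,b:(c[0]-a,c[0]+a,c[1]-b,c[1]+b)
for n,w in(('t',t),('s',s)):
    print(n,'bench',np.nanmedian(sel(w,(.3,.8,-.3,.5),(-.02,.012))[:,2]))
    print('lid',rect(sel(w,box(L,.16,.14),(.038,.05))),'handle',rect(sel(w,box(L,.1,.1),(.07,.085))),np.median(sel(w,box(L,.1,.1),(.07,.085)),0))
    p=sel(w,box(C,.15,.075),(.028,.056)); print('case',rect(p))
    print('rack',rect(sel(w,box(R,.16,.12),(.009,.016))))
    print('clampsL',rect(sel(w,(C[0]-.1,C[0]+.1,C[1]+.06,C[1]+.25),(.085,.14))),'R',rect(sel(w,(C[0]-.1,C[0]+.1,C[1]-.25,C[1]-.06),(.085,.14))))
# top points of boards, top view
p=sel(t,box(R,.16,.12),(.066,.1))
h,e=np.histogram(p[:,0],bins=np.arange(R[0]-.15,R[0]+.15,.004));print(list(zip(np.round(e,3),h)))
E
```

```text
lid [ 0.49281852 -0.29734935  0.07860297]
case [ 0.56336237 -0.02676043  0.01125267]
rack [0.49038772 0.31629539 0.03835992]
t bench -0.0002139704294139566
lid [array([ 491.7, -303.3]), array([216.4, 110.6]), np.float64(20.1)] handle [array([ 492. , -303.2]), array([12.1, 65.2]), np.float64(19.9)] [ 0.49263367 -0.30282589  0.07682239]
case [array([562.6, -26.2]), array([216.5, 153.1]), np.float64(6.7)]
rack [array([504. , 287.5]), array([188.8, 283.4]), np.float64(88.3)]
clampsL [array([546.9,  96.1]), array([15.4, 65.5]), np.float64(5.8)] R [array([ 576. , -141.9]), array([15.4, 57. ]), np.float64(7.9)]
s bench -0.0008378125532716441
lid [array([ 494.9, -299.8]), array([221.7, 111.1]), np.float64(20.4)] handle [array([ 495. , -298.7]), array([14.6, 68.2]), np.float64(24.4)] [ 0.49579484 -0.29609221  0.07529781]
case [array([565.1, -27. ]), array([222. , 150.6]), np.float64(1.5)]
rack [array([507.3, 285.6]), array([177.7, 280.8]), np.float64(90.0)]
clampsL [array([551.9,  99.4]), array([18.9, 66.7]), np.float64(10.8)] R [array([ 579.3, -137.9]), array([14.8, 57.3]), np.float64(8.7)]

[... 1820 characters left out ...]
(0.552), np.int64(44)), (np.float64(0.556), np.int64(47)), (np.float64(0.56), np.int64(38)), (np.float64(0.564), np.int64(0)), (np.float64(0.568), np.int64(0)), (np.float64(0.572), np.int64(0)), (np.float64(0.576), np.int64(0)), (np.float64(0.58), np.int64(0)), (np.float64(0.584), np.int64(0)), (np.float64(0.588), np.int64(0)), (np.float64(0.592), np.int64(0)), (np.float64(0.596), np.int64(0)), (np.float64(0.6), np.int64(0)), (np.float64(0.604), np.int64(0)), (np.float64(0.608), np.int64(0)), (np.float64(0.612), np.int64(0)), (np.float64(0.616), np.int64(0)), (np.float64(0.62), np.int64(0)), (np.float64(0.624), np.int64(0)), (np.float64(0.628), np.int64(0)), (np.float64(0.632), np.int64(0))]
```

```bash
python3 - <<'E'
from m import *
t=cloud(ld('t0'));s=cloud(ld('s0'))
R=t[235,163];box=lambda c,a,b:(c[0]-a,c[0]+a,c[1]-b,c[1]+b)
for n,w,o in(('t',t,np.zeros(2)),('s',s,np.array([.003,.0]))):
    c=np.array([.563,-.026])+o
    for it in range(3):
      for yaw in ([7.] if it==0 else [yaw_]):
        a=np.radians(yaw);X=np.array([np.cos(a),np.sin(a)]);Y=np.array([-X[1],X[0]])
        p=sel(w,(.4,.75,-.15,.12),(.028,.056));q=np.c_[(p[:,:2]-c)@X,(p[:,:2]-c)@Y]
        k=(abs(q[:,1])<.059)&(abs(q[:,0])<.12); k&=~((abs(q[:,0])<.04)&(abs(q[:,1])>.053))
        r=rect(p[k]);yaw_=r[2] if r[2]<45 else r[2]-90;c=r[0]/1000
    print(n,'case',r)
    # boards
    for i,x in enumerate([.388,.430,.472,.513,.555]):
        for z in((.066,.1),(.078,.1)):
            q=sel(w,(x+o[0]-.014,x+o[0]+.014,R[1]-.12,R[1]+.12),z); print(i,z,len(q),rect(q) if len(q)>3 else '',np.round(q[:,2].max(),4) if len(q) else '')
E
```

```text
t case [array([562.2, -22.7]), array([216.5, 108.9]), np.float64(6.9)]
0 (0.066, 0.1) 198 [array([390.8, 311.8]), array([17.6, 79.2]), np.float64(1.5)] 0.0874
0 (0.078, 0.1) 121 [array([387.6, 312.2]), array([10.6, 78.2]), np.float64(1.6)] 0.0874
1 (0.066, 0.1) 195 [array([431.9, 317.2]), array([15.6, 80.2]), np.float64(1.5)] 0.0901
1 (0.078, 0.1) 118 [array([429.5, 317. ]), array([10.8, 78.5]), np.float64(1.3)] 0.0901
2 (0.066, 0.1) 177 [array([473.3, 312.1]), array([13.2, 79.4]), np.float64(1.4)] 0.0871
2 (0.078, 0.1) 117 [array([472. , 312.1]), array([10.6, 79.4]), np.float64(1.4)] 0.0871
3 (0.066, 0.1) 175 [array([515.7, 326.4]), array([13.7, 81.2]), np.float64(1.4)] 0.0868
3 (0.078, 0.1) 125 [array([514.2, 326.7]), array([10.7, 80.4]), np.float64(1.4)] 0.0868
4 (0.066, 0.1) 161 [array([556.2, 317.8]), array([14. , 80.4]), np.float64(1.0)] 0.0874
4 (0.078, 0.1) 117 [array([554.6, 318. ]), array([10.7, 79.8]), np.float64(1.0)] 0.0874
s case [array([564.3, -18.3]), array([220.4, 109.8]), np.float64(6.2)]
0 (0.066, 0.1) 229 [array([392.6, 315.7]), array([20.6, 80.2]), np.float64(1.4)] 0.0869
0 (0.078, 0.1) 101 [array([390. , 316.6]), array([14.1, 78.5]), np.float64(0.1)] 0.0869
1 (0.066, 0.1) 246 [array([434. , 320.6]), array([18.9, 79.9]), np.float64(0.6)] 0.0847
1 (0.078, 0.1) 96 [array([431.8, 320.1]), array([14.1, 77.2]), np.float64(1.2)] 0.0847
2 (0.066, 0.1) 254 [array([476.5, 315.6]), array([18.7, 79.8]), np.float64(1.8)] 0.085
2 (0.078, 0.1) 114 [array([473.6, 315.3]), array([13. , 79.3]), np.float64(1.0)] 0.085
3 (0.066, 0.1) 266 [array([518.9, 330.2]), array([80.5, 20.5]), np.float64(89.6)] 0.0849
3 (0.078, 0.1) 112 [array([516. , 330.1]), array([80.1, 12.2]), np.float64(89.7)] 0.0849
4 (0.066, 0.1) 272 [array([560.1, 321.4]), array([18.3, 80.2]), np.float64(1.2)] 0.0856
4 (0.078, 0.1) 128 [array([557.7, 322.1]), array([14.7, 78.9]), np.float64(2.8)] 0.0856
```

```bash
cat > plan.py <<'E'
from h import *
from scipy.spatial.transform import Rotation as Ro
def ori(yaw,tilt=0.):
    X=np.array([np.cos(np.radians(yaw)),np.sin(np.radians(yaw)),0]);Z=np.array([0,0,1.])
    z=np.sin(tilt)*X-np.cos(tilt)*Z;y=-(np.cos(tilt)*X+np.sin(tilt)*Z);return np.c_[np.cross(y,z),y,z]
def plan(wps,start=None):
    s=sense();R,p=(np.array(s['ee_rot']),np.array(s['tcp_pos'])*1000) if start is None else start
    for q,Q in wps:
        print('turn',np.round(np.degrees(Ro.from_matrix(R.T@Q).as_rotvec()),1),'then shift',np.round(Q.T@(np.array(q)-p),1),'-> ',np.round(q,1));R,p=Q,np.array(q,float)
    return R,p
TOP=np.array([[387.8,314,84.1],[429.8,319,84.1],[471.8,314,84.1],[513.8,328.5,84.1],[555.8,320,84.1]])
CASE=np.array([563.2,-20.5]);CY=6.7
RG=ori(1.4,.35);RP=ori(CY)
def slot(i,z,c=None,y=0):
    c=CASE if c is None else c;a=np.radians(CY);sx=-80+40*i
    return np.array([c[0]+sx*np.cos(a)-y*np.sin(a),c[1]+sx*np.sin(a)+y*np.cos(a),z])
def grasp(i,back=0): return TOP[i]+(13-back)*RG[:,2]
E
python3 - <<'E'
from plan import *
plan([(grasp(0,80),RG),(grasp(0),RG),(grasp(0,100),RG),(np.r_[grasp(0,100)[:2],210],RP),(slot(0,210),RP),(slot(0,115),RP),(slot(0,55),RP)])
E
```

```text
turn [17.9 11.4 64.7] then shift [263.4 -75.3 121.8] ->  [364.8 313.4 147. ]
turn [0. 0. 0.] then shift [-0. -0. 80.] ->  [392.3 314.1  71.9]
turn [0. 0. 0.] then shift [   0.    0. -100.] ->  [358.  313.3 165.8]
turn [-20.   -0.9  -5.2] then shift [  0.    0.  -44.2] ->  [358.  313.3 210. ]
turn [0. 0. 0.] then shift [355.4 -84.9   0. ] ->  [483.7 -29.8 210. ]
turn [0. 0. 0.] then shift [ 0.  0. 95.] ->  [483.7 -29.8 115. ]
turn [0. 0. 0.] then shift [ 0.  0. 60.] ->  [483.7 -29.8  55. ]
```

>>> play_rows(steps=[{"ax": 1.99,"ay": 1.27,"az": 7.19,"claw": 26},{"ax": 1.99,"ay": 1.27,"az": 7.19,"claw": 26},{"ax": 1.99,"ay": 1.27,"az": 7.19,"claw": 26},{"ax": 1.99,"ay": 1.27,"az": 7.19,"claw": 26},{"ax": 1.99,"ay": 1.27,"az": 7.19,"claw": 26},{"ax": 1.99,"ay": 1.27,"az": 7.19,"claw": 26},{"ax": 1.99,"ay": 1.27,"az": 7.19,"claw": 26},{"ax": 1.99,"ay": 1.27,"az": 7.19,"claw": 26},{"ax": 1.99,"ay": 1.27,"az": 7.19,"claw": 26},{"dx": 33,"dy": -9.4,"dz": 15.2,"claw": 26},{"dx": 33,"dy": -9.4,"dz": 15.2,"claw": 26},{"dx": 33,"dy": -9.4,"dz": 15.2,"claw": 26},{"dx": 33,"dy": -9.4,"dz": 15.2,"claw": 26},{"dx": 33,"dy": -9.4,"dz": 15.2,"claw": 26},{"dx": 33,"dy": -9.4,"dz": 15.2,"claw": 26},{"dx": 33,"dy": -9.4,"dz": 15.2,"claw": 26},{"dx": 33,"dy": -9.4,"dz": 15.2,"claw": 26},{"claw": 26},{"claw": 26}])

```text
invalid input at $.steps[0]: expected keys ax, ay, az, dx, dy, dz, claw
```

```bash
python3 - <<'E'
from plan import *
st(); plan([(grasp(0,80),RG),(grasp(0),RG)])
w=snap('wrist','w0');t=snap('top','t1');print(w['fx'],w['cx'],w['cy'],w['xyz'])
cv2.imwrite('pics/c1.png',np.hstack([cv2.resize(w['frame'],None,fx=.75,fy=.75),cv2.resize(t['frame'][180:285,120:210],(360,420))[:315]]))
E
```

```text
0.1 [0.2459 0.574  0.2356] [[0.919, -0.394, -0.001], [-0.394, -0.919, -0.002], [0.0, 0.002, -1.0]] [ 81.6  22.1   0.4  -0.  -68.4 -14.8] [0.12352289 0.12161119 0.03314021] 0.998500186122103 0.0
turn [17.9 11.4 64.7] then shift [263.4 -75.3 121.8] ->  [364.8 313.4 147. ]
turn [0. 0. 0.] then shift [-0. -0. 80.] ->  [392.3 314.1  71.9]
325.19226210127806 281.5734337928464 205.07677523857262 [0.31920888 0.54312572 0.3837017 ]
```

View pics/c1.png

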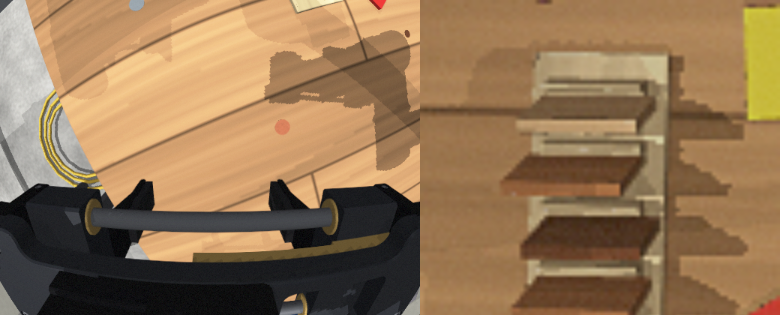

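The wrist view shows the open fingers at (145,205) and (280,200) over bare bench. The arm has not moved, because each row needs all seven keys. I'll resend with full rows.

>>> play_rows(steps=[{"ax": 1.99,"ay": 1.27,"az": 7.19,"dx": 0,"dy": 0,"dz": 0,"claw": 26},{"ax": 1.99,"ay": 1.27,"az": 7.19,"dx": 0,"dy": 0,"dz": 0,"claw": 26},{"ax": 1.99,"ay": 1.27,"az": 7.19,"dx": 0,"dy": 0,"dz": 0,"claw": 26},{"ax": 1.99,"ay": 1.27,"az": 7.19,"dx": 0,"dy": 0,"dz": 0,"claw": 26},{"ax": 1.99,"ay": 1.27,"az": 7.19,"dx": 0,"dy": 0,"dz": 0,"claw": 26},{"ax": 1.99,"ay": 1.27,"az": 7.19,"dx": 0,"dy": 0,"dz": 0,"claw": 26},{"ax": 1.99,"ay": 1.27,"az": 7.19,"dx": 0,"dy": 0,"dz": 0,"claw": 26},{"ax": 1.99,"ay": 1.27,"az": 7.19,"dx": 0,"dy": 0,"dz": 0,"claw": 26},{"ax": 1.99,"ay": 1.27,"az": 7.19,"dx": 0,"dy": 0,"dz": 0,"claw": 26},{"ax": 0,"ay": 0,"az": 0,"dx": 33,"dy": -9.4,"dz": 15.2,"claw": 26},{"ax": 0,"ay": 0,"az": 0,"dx": 33,"dy": -9.4,"dz": 15.2,"claw": 26},{"ax": 0,"ay": 0,"az": 0,"dx": 33,"dy": -9.4,"dz": 15.2,"claw": 26},{"ax": 0,"ay": 0,"az": 0,"dx": 33,"dy": -9.4,"dz": 15.2,"claw": 26},{"ax": 0,"ay": 0,"az": 0,"dx": 33,"dy": -9.4,"dz": 15.2,"claw": 26},{"ax": 0,"ay": 0,"az": 0,"dx": 33,"dy": -9.4,"dz": 15.2,"claw": 26},{"ax": 0,"ay": 0,"az": 0,"dx": 33,"dy": -9.4,"dz": 15.2,"claw": 26},{"ax": 0,"ay": 0,"az": 0,"dx": 33,"dy": -9.4,"dz": 15.2,"claw": 26},{"ax": 0,"ay": 0,"az": 0,"dx": 0,"dy": 0,"dz": 0,"claw": 26},{"ax": 0,"ay": 0,"az": 0,"dx": 0,"dy": 0,"dz": 0,"claw": 26}])

```text
time_s: 2.1
tcp_pos: [0.3654, 0.3128, 0.1481]
ee_rot: [[0.023, -0.939, 0.344], [-1.0, -0.022, 0.009], [-0.001, -0.344, -0.939]]
wrist_force: [-0.2, 0.4, 0.2]
gripper_width: 0.298
gripper_force: 0.0
```

```bash
python3 - <<'E'
from plan import *
st(); plan([(grasp(0,80),RG),(grasp(0),RG)])
w=snap('wrist','w1')
cv2.imwrite('pics/c2.png',w['frame'])
E
```

```text
2.1 [0.3654 0.3128 0.1481] [[0.023, -0.939, 0.344], [-1.0, -0.022, 0.009], [-0.001, -0.344, -0.939]] [ 67.4   7.5 -49.2  38.2 -30.5 -98.9] [-0.23431362  0.3925814   0.15793709] 0.2977737813839713 0.0
turn [-0.1  0.  -0.1] then shift [-0.7  0.8  0.8] ->  [364.8 313.4 147. ]
turn [0. 0. 0.] then shift [-0. -0. 80.] ->  [392.3 314.1  71.9]
```

View pics/c2.png

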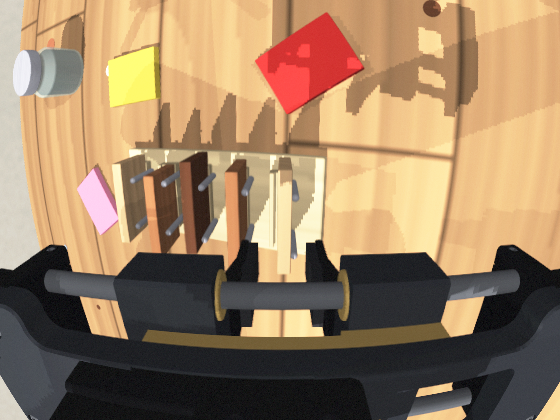

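The fingers at (245,265) and (318,265) straddle the board 0 top edge at x≈285 (midpoint 282), so it's centred. I'll go down and grip.

>>> play_rows(steps=[{"ax": 0,"ay": 0,"az": 0,"dx": -0.7,"dy": 0.8,"dz": 10.8,"claw": 26},{"ax": 0,"ay": 0,"az": 0,"dx": 0,"dy": 0,"dz": 14,"claw": 26},{"ax": 0,"ay": 0,"az": 0,"dx": 0,"dy": 0,"dz": 14,"claw": 26},{"ax": 0,"ay": 0,"az": 0,"dx": 0,"dy": 0,"dz": 14,"claw": 26},{"ax": 0,"ay": 0,"az": 0,"dx": 0,"dy": 0,"dz": 14,"claw": 26},{"ax": 0,"ay": 0,"az": 0,"dx": 0,"dy": 0,"dz": 14,"claw": 26},{"ax": 0,"ay": 0,"az": 0,"dx": 0,"dy": 0,"dz": 0,"claw": 26},{"ax": 0,"ay": 0,"az": 0,"dx": 0,"dy": 0,"dz": 0,"claw": 4},{"ax": 0,"ay": 0,"az": 0,"dx": 0,"dy": 0,"dz": 0,"claw": 4},{"ax": 0,"ay": 0,"az": 0,"dx": 0,"dy": 0,"dz": 0,"claw": 4},{"ax": 0,"ay": 0,"az": 0,"dx": 0,"dy": 0,"dz": 0,"claw": 4},{"ax": 0,"ay": 0,"az": 0,"dx": 0,"dy": 0,"dz": 0,"claw": 4},{"ax": 0,"ay": 0,"az": 0,"dx": 0,"dy": 0,"dz": 0,"claw": 4}])

```text
time_s: 3.45
tcp_pos: [0.392, 0.3159, 0.0727]
ee_rot: [[0.026, -0.938, 0.345], [-1.0, -0.023, 0.012], [-0.003, -0.345, -0.939]]
wrist_force: [-3.3, 0.7, 6.5]
gripper_width: 0.116
gripper_force: 30.0
```

>>> play_rows(steps=[{"ax": 0,"ay": 0,"az": 0,"dx": 0,"dy": 0,"dz": -10,"claw": 4},{"ax": 0,"ay": 0,"az": 0,"dx": 0,"dy": 0,"dz": -20,"claw": 4},{"ax": 0,"ay": 0,"az": 0,"dx": 0,"dy": 0,"dz": -30,"claw": 4},{"ax": 0,"ay": 0,"az": 0,"dx": 0,"dy": 0,"dz": -40,"claw": 4},{"ax": -6.67,"ay": -0.3,"az": -1.73,"dx": 0,"dy": 0,"dz": 0,"claw": 4},{"ax": -6.67,"ay": -0.3,"az": -1.73,"dx": 0,"dy": 0,"dz": 0,"claw": 4},{"ax": -6.67,"ay": -0.3,"az": -1.73,"dx": 0,"dy": 0,"dz": 0,"claw": 4},{"ax": 0,"ay": 0,"az": 0,"dx": 0,"dy": 0,"dz": -22,"claw": 4},{"ax": 0,"ay": 0,"az": 0,"dx": 0,"dy": 0,"dz": -22,"claw": 4},{"ax": 0,"ay": 0,"az": 0,"dx": 35.5,"dy": -8.5,"dz": 0,"claw": 4},{"ax": 0,"ay": 0,"az": 0,"dx": 35.5,"dy": -8.5,"dz": 0,"claw": 4},{"ax": 0,"ay": 0,"az": 0,"dx": 35.5,"dy": -8.5,"dz": 0,"claw": 4},{"ax": 0,"ay": 0,"az": 0,"dx": 35.5,"dy": -8.5,"dz": 0,"claw": 4},{"ax": 0,"ay": 0,"az": 0,"dx": 35.5,"dy": -8.5,"dz": 0,"claw": 4},{"ax": 0,"ay": 0,"az": 0,"dx": 35.5,"dy": -8.5,"dz": 0,"claw": 4},{"ax": 0,"ay": 0,"az": 0,"dx": 35.5,"dy": -8.5,"dz": 0,"claw": 4},{"ax": 0,"ay": 0,"az": 0,"dx": 35.5,"dy": -8.5,"dz": 0,"claw": 4},{"ax": 0,"ay": 0,"az": 0,"dx": 35.5,"dy": -8.5,"dz": 0,"claw": 4},{"ax": 0,"ay": 0,"az": 0,"dx": 35.5,"dy": -8.5,"dz": 0,"claw": 4},{"ax": 0,"ay": 0,"az": 0,"dx": 0,"dy": 0,"dz": 0,"claw": 4}])

```text
time_s: 5.45
tcp_pos: [0.4772, -0.0362, 0.2174]
ee_rot: [[0.092, -0.994, 0.054], [-0.996, -0.092, -0.004], [0.009, -0.053, -0.999]]
wrist_force: [0.8, -0.1, -1.4]
gripper_width: 0.112
gripper_force: 30.0
```

```bash
python3 - <<'E'
from plan import *
st(); plan([(slot(0,112),RP)])
E
```

```text
5.45 [ 0.4772 -0.0362  0.2174] [[0.092, -0.994, 0.054], [-0.996, -0.092, -0.004], [0.009, -0.053, -0.999]] [ 15.9   7.1 -23.5   1.3 -56.5 -11.3] [ 0.81728786 -0.14828731 -1.36897798] 0.11182439268738227 29.99932849779725
turn [-3.  -0.5 -1.4] then shift [ -5.6  -7.2 105.4] ->  [483.7 -29.8 112. ]
```

>>> play_rows(steps=[{"ax": -1.5,"ay": -0.25,"az": -0.7,"dx": 0,"dy": 0,"dz": 0,"claw": 4},{"ax": -1.5,"ay": -0.25,"az": -0.7,"dx": 0,"dy": 0,"dz": 0,"claw": 4},{"ax": 0,"ay": 0,"az": 0,"dx": -5.6,"dy": -7.2,"dz": 15,"claw": 4},{"ax": 0,"ay": 0,"az": 0,"dx": 0,"dy": 0,"dz": 30,"claw": 4},{"ax": 0,"ay": 0,"az": 0,"dx": 0,"dy": 0,"dz": 30,"claw": 4},{"ax": 0,"ay": 0,"az": 0,"dx": 0,"dy": 0,"dz": 30,"claw": 4},{"ax": 0,"ay": 0,"az": 0,"dx": 0,"dy": 0,"dz": 0,"claw": 4},{"ax": 0,"ay": 0,"az": 0,"dx": 0,"dy": 0,"dz": 0,"claw": 4}])

```text
time_s: 6.25
tcp_pos: [0.4838, -0.0266, 0.1133]
ee_rot: [[0.122, -0.992, 0.002], [-0.992, -0.122, -0.001], [0.001, -0.001, -1.0]]
wrist_force: [-0.1, -0.4, -0.6]
gripper_width: 0.109
gripper_force: 30.0
```

```bash
python3 - <<'E'
from plan import *
st(); plan([(slot(0,112),RP)])
w=snap('wrist','w3');s=snap('scene','s3');t=snap('top','t3')
cv2.imwrite('pics/c3.png',np.hstack([w['frame'][:,90:470],cv2.resize(s['frame'][160:265,220:325],(420,420))]))
print(w['xyz'],np.round(w['rotation'],3).tolist())
E
```

```text
6.25 [ 0.4838 -0.0266  0.1133] [[0.122, -0.992, 0.002], [-0.992, -0.122, -0.001], [0.001, -0.001, -1.0]] [ 16.2  16.2 -28.6   0.1 -45.1  -9.2] [-0.14443898 -0.44628991 -0.56232769] 0.10911632684063471 29.999916278757155
turn [-0.1 -0.1  0.3] then shift [3.2 0.5 1.3] ->  [483.7 -29.8 112. ]
[ 0.4934376  -0.10518529  0.26151838] [[-0.992, -0.119, -0.034], [-0.123, 0.951, 0.285], [-0.001, 0.287, -0.958]]
```

View pics/c3.png

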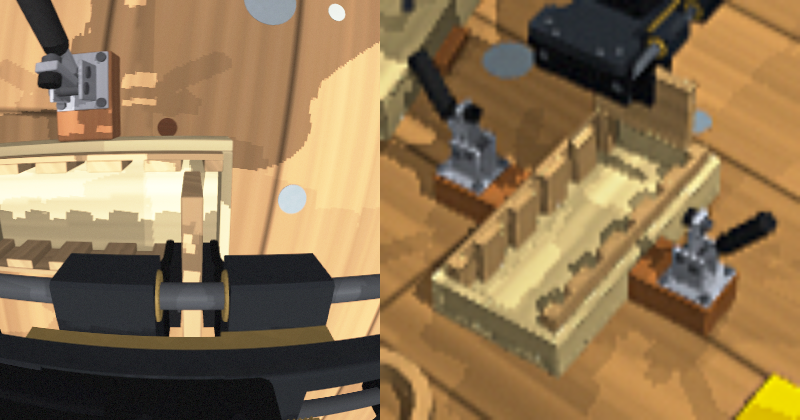

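The wrist view shows the held board edge at (193,175–330) in line with the end grooves at (190,160). The scene crop shows it over the near-robot slot at (690,110). I'll use the wrist depth to compare the board and the case in the same frame.

```bash
cat >> plan.py <<'E'
def wcloud(c):
    z=c['range_z'];v,u=np.mgrid[:z.shape[0],:z.shape[1]];x=u-c['cx'];y=v-c['cy'];r=np.hypot(x,y)+1e-9;th=r/c['fx']
    k=np.tan(np.minimum(th,1.4))/r*z;p=np.stack([x*k,y*k,z],-1);w=p@np.array(c['rotation']).T+np.array(c['xyz']);w[z==0]=np.nan;return w*1000
def cf(w): # case frame xy, world z (mm)
    a=np.radians(CY);d=w[...,:2]-CASE;return np.stack([d[...,0]*np.cos(a)+d[...,1]*np.sin(a),-d[...,0]*np.sin(a)+d[...,1]*np.cos(a),w[...,2]],-1)
E
python3 - <<'E'
from plan import *
for n,w in(('wrist',wcloud(ld('w3'))),('scene',cloud(ld('s3'))*1000),('top',cloud(ld('t3'))*1000)):
    q=cf(w).reshape(-1,3);q=q[~np.isnan(q[:,0])]
    def S(x0,x1,y0,y1,z0,z1): return q[(q[:,0]>x0)&(q[:,0]<x1)&(q[:,1]>y0)&(q[:,1]<y1)&(q[:,2]>z0)&(q[:,2]<z1)]
    P=lambda a,ax: np.round(np.percentile(a[:,ax],[2,50,98]),1) if len(a)>5 else None
    rim=S(-125,125,-75,75,31,40);bd=S(-90,-70,-60,60,70,100)
    print(n,len(rim),'rim -x end',P(S(-125,-85,-30,30,30,41),0),'rim +x',P(S(85,125,-30,30,30,41),0),'-y',P(S(-90,-40,-75,-46,30,41),1),'+y',P(S(-60,90,46,75,30,41),1))
    print('  lining z',P(S(-90,90,-47,-35,44,56),2),'lin -x end',P(S(-110,-92,-50,50,44,56),0),'lin y-',P(S(-60,80,-60,-30,46,56),1),'lin y+',P(S(-60,80,30,60,46,56),1))
    print('  board',len(bd),P(bd,0),P(bd,1), 'rimz',P(S(-125,-85,-30,30,30,41),2))
print('TCP in case',np.round(cf(np.array(sense()['tcp_pos'])*1000),1))
E
```

```text
wrist 5692 rim -x end [-108.1 -103.9 -100.1] rim +x [ 99.  101.2 107.2] -y [-55.7 -51.9 -47.9] +y None
  lining z [46.3 49.8 51.2] lin -x end [-99.9 -96.  -92.1] lin y- [-47.8 -43.3 -36.1] lin y+ [33.  39.7 45.4]
  board 225 [-85.9 -79.5 -73.5] [-39.  -38.7  -6.5] rimz [32.1 35.8 37.2]
scene 459 rim -x end [-101.8  -99.   -97.4] rim +x [100.8 106.3 110. ] -y None +y [46.3 51.2 67. ]
  lining z [44.3 48.2 51.3] lin -x end [-98.5 -95.7 -92.9] lin y- [-46.9 -40.7 -32.8] lin y+ [35.3 42.7 47.8]
  board 129 [-79.  -73.3 -70.7] [-32.8  18.5  43. ] rimz [30.1 31.4 35.5]
top 441 rim -x end None rim +x [ 98.2 102.2 106.1] -y [-56.8 -54.1 -51.1] +y [46.2 50.5 72.7]
  lining z [45.8 49.5 54.3] lin -x end None lin y- [-48.4 -44.8 -36.7] lin y+ [32.9 41.  44.4]
  board 0 None None rimz None
TCP in case [-78.3   3.2 114.8]
```

>>> play_rows(steps=[{"ax": 0,"ay": 0,"az": 0.3,"dx": 2.2,"dy": 0.5,"dz": 0,"claw": 4},{"ax": 0,"ay": 0,"az": 0,"dx": 0,"dy": 0,"dz": 8,"claw": 4},{"ax": 0,"ay": 0,"az": 0,"dx": 0,"dy": 0,"dz": 8,"claw": 4},{"ax": 0,"ay": 0,"az": 0,"dx": 0,"dy": 0,"dz": 8,"claw": 4},{"ax": 0,"ay": 0,"az": 0,"dx": 0,"dy": 0,"dz": 0,"claw": 4}])

```text
time_s: 6.9
tcp_pos: [0.4826, -0.0294, 0.0876]
ee_rot: [[0.116, -0.993, -0.001], [-0.993, -0.116, -0.001], [0.001, 0.001, -1.0]]
wrist_force: [0.5, -0.5, -0.4]
gripper_width: 0.112
gripper_force: 30.0
```

>>> play_rows(steps=[{"ax": 0,"ay": 0,"az": 0,"dx": 0,"dy": 0,"dz": 8,"claw": 4},{"ax": 0,"ay": 0,"az": 0,"dx": 0,"dy": 0,"dz": 8,"claw": 4},{"ax": 0,"ay": 0,"az": 0,"dx": 0,"dy": 0,"dz": 8,"claw": 4},{"ax": 0,"ay": 0,"az": 0,"dx": 0,"dy": 0,"dz": 5,"claw": 4},{"ax": 0,"ay": 0,"az": 0,"dx": 0,"dy": 0,"dz": 0,"claw": 4},{"ax": 0,"ay": 0,"az": 0,"dx": 0,"dy": 0,"dz": 0,"claw": 4}])

```text
time_s: 7.5
tcp_pos: [0.4839, -0.0291, 0.0601]
ee_rot: [[0.117, -0.993, 0.003], [-0.993, -0.117, -0.001], [0.001, -0.003, -1.0]]
wrist_force: [-0.5, 0.2, 0.1]
gripper_width: 0.11
gripper_force: 30.0
```

>>> play_rows(steps=[{"ax": 0,"ay": 0,"az": 0,"dx": 0,"dy": 0,"dz": 3,"claw": 4},{"ax": 0,"ay": 0,"az": 0,"dx": 0,"dy": 0,"dz": 0,"claw": 4},{"ax": 0,"ay": 0,"az": 0,"dx": 0,"dy": 0,"dz": 0,"claw": 22},{"ax": 0,"ay": 0,"az": 0,"dx": 0,"dy": 0,"dz": 0,"claw": 22},{"ax": 0,"ay": 0,"az": 0,"dx": 0,"dy": 0,"dz": 0,"claw": 22},{"ax": 0,"ay": 0,"az": 0,"dx": 0,"dy": 0,"dz": 0,"claw": 22},{"ax": 0,"ay": 0,"az": 0,"dx": 0,"dy": 0,"dz": -10,"claw": 24},{"ax": 0,"ay": 0,"az": 0,"dx": 0,"dy": 0,"dz": -20,"claw": 26},{"ax": 0,"ay": 0,"az": 0,"dx": 0,"dy": 0,"dz": -40,"claw": 26},{"ax": 0,"ay": 0,"az": 0,"dx": 0,"dy": 0,"dz": -40,"claw": 26},{"ax": 0,"ay": 0,"az": 0,"dx": 0,"dy": 0,"dz": -40,"claw": 26},{"ax": 0,"ay": 0,"az": 0,"dx": 0,"dy": 0,"dz": 0,"claw": 26}])

```text
time_s: 8.7
tcp_pos: [0.487, -0.0286, 0.214]
ee_rot: [[0.118, -0.993, 0.017], [-0.993, -0.118, 0.001], [0.001, -0.017, -1.0]]
wrist_force: [-0.0, 0.2, -0.5]
gripper_width: 0.299
gripper_force: 0.0
```

```bash
sed -i 's/CASE=np.array(\[563.2,-20.5\])/CASE=np.array([563.2,-21.5])/' plan.py; cat > chk.py <<'E'
from plan import *
def chk(f):
    q=cf(cloud(snap('top',f))*1000).reshape(-1,3)
    for i in range(5):
        x=-80+40*i;k=(abs(q[:,0]-x)<14)&(abs(q[:,1])<46)&(q[:,2]>56)&(q[:,2]<85);p=q[k]
        if len(p)>15: r=cv2.minAreaRect(p[:,:2].astype(np.float32));print('slot',i,len(p),np.round(r[0],1),np.round(r[1],1),round(r[2],1),'z',np.round(np.percentile(p[:,2],[50,95]),1))
E
python3 - <<'E'
from chk import *
st();chk('t4')
plan([(np.r_[grasp(1,80)[:2],200],RP),(grasp(1,80),RG)])
E
```

```text
8.7 [ 0.487  -0.0286  0.214 ] [[0.118, -0.993, 0.017], [-0.993, -0.118, 0.001], [0.001, -0.017, -1.0]] [ 15.9   9.3 -20.9   0.2 -58.9  -9.2] [-0.020318    0.2211584  -0.53139744] 0.2987777551773556 0.0
turn [-0.6  0.   0. ] then shift [-353.9   37.2   10.8] ->  [406.8 318.4 200. ]
turn [20.   0.9  5.2] then shift [ 0.  18.2 49.8] ->  [406.8 318.4 147. ]
```

>>> play_rows(steps=[{"ax": 0,"ay": 0,"az": 0,"dx": -35.4,"dy": 3.7,"dz": 1,"claw": 26},{"ax": 0,"ay": 0,"az": 0,"dx": -35.4,"dy": 3.7,"dz": 1,"claw": 26},{"ax": 0,"ay": 0,"az": 0,"dx": -35.4,"dy": 3.7,"dz": 1,"claw": 26},{"ax": 0,"ay": 0,"az": 0,"dx": -35.4,"dy": 3.7,"dz": 1,"claw": 26},{"ax": 0,"ay": 0,"az": 0,"dx": -35.4,"dy": 3.7,"dz": 1,"claw": 26},{"ax": 0,"ay": 0,"az": 0,"dx": -35.4,"dy": 3.7,"dz": 1,"claw": 26},{"ax": 0,"ay": 0,"az": 0,"dx": -35.4,"dy": 3.7,"dz": 1,"claw": 26},{"ax": 0,"ay": 0,"az": 0,"dx": -35.4,"dy": 3.7,"dz": 1,"claw": 26},{"ax": 0,"ay": 0,"az": 0,"dx": -35.4,"dy": 3.7,"dz": 1,"claw": 26},{"ax": 0,"ay": 0,"az": 0,"dx": -35.4,"dy": 3.7,"dz": 1,"claw": 26},{"ax": 4,"ay": 0.2,"az": 1,"dx": 0,"dy": 0,"dz": 0,"claw": 26},{"ax": 4,"ay": 0.2,"az": 1,"dx": 0,"dy": 0,"dz": 0,"claw": 26},{"ax": 4,"ay": 0.2,"az": 1,"dx": 0,"dy": 0,"dz": 0,"claw": 26},{"ax": 4,"ay": 0.2,"az": 1,"dx": 0,"dy": 0,"dz": 0,"claw": 26},{"ax": 4,"ay": 0.2,"az": 1,"dx": 0,"dy": 0,"dz": 0,"claw": 26},{"ax": 0,"ay": 0,"az": 0,"dx": 0,"dy": 9,"dz": 25,"claw": 26},{"ax": 0,"ay": 0,"az": 0,"dx": 0,"dy": 9,"dz": 25,"claw": 26},{"ax": 0,"ay": 0,"az": 0,"dx": 0,"dy": 0,"dz": 0,"claw": 26},{"ax": 0,"ay": 0,"az": 0,"dx": 0,"dy": 0,"dz": 0,"claw": 26}])

```text
time_s: 10.65
tcp_pos: [0.4058, 0.3176, 0.1433]
ee_rot: [[0.028, -0.939, 0.344], [-1.0, -0.028, 0.005], [0.005, -0.344, -0.939]]
wrist_force: [0.1, -0.1, 1.0]
gripper_width: 0.299
gripper_force: 0.0
```

```bash
python3 - <<'E'
from chk import *
st();chk('t5')
plan([(grasp(1,80),RG),(grasp(1),RG)])
E
```

```text
10.65 [0.4058 0.3176 0.1433] [[0.028, -0.939, 0.344], [-1.0, -0.028, 0.005], [0.005, -0.344, -0.939]] [ 62.5  10.8 -45.8  38.6 -29.  -94.2] [ 0.08217106 -0.0601421   1.04935354] 0.2990733843529674 0.0
slot 0 114 [-80.3   0.5] [10.  81.1] 0.2 z [67.3 71.3]
turn [-0.1 -0.   0.2] then shift [ 0.1 -1.5 -2.4] ->  [406.8 318.4 147. ]
turn [0. 0. 0.] then shift [-0. -0. 80.] ->  [434.3 319.1  71.9]
```

>>> play_rows(steps=[{"ax": 0,"ay": 0,"az": 0,"dx": 0.1,"dy": -1.5,"dz": 7.6,"claw": 26},{"ax": 0,"ay": 0,"az": 0,"dx": 0,"dy": 0,"dz": 14,"claw": 26},{"ax": 0,"ay": 0,"az": 0,"dx": 0,"dy": 0,"dz": 14,"claw": 26},{"ax": 0,"ay": 0,"az": 0,"dx": 0,"dy": 0,"dz": 14,"claw": 26},{"ax": 0,"ay": 0,"az": 0,"dx": 0,"dy": 0,"dz": 14,"claw": 26},{"ax": 0,"ay": 0,"az": 0,"dx": 0,"dy": 0,"dz": 14,"claw": 26},{"ax": 0,"ay": 0,"az": 0,"dx": 0,"dy": 0,"dz": 0,"claw": 26},{"ax": 0,"ay": 0,"az": 0,"dx": 0,"dy": 0,"dz": 0,"claw": 4},{"ax": 0,"ay": 0,"az": 0,"dx": 0,"dy": 0,"dz": 0,"claw": 4},{"ax": 0,"ay": 0,"az": 0,"dx": 0,"dy": 0,"dz": 0,"claw": 4},{"ax": 0,"ay": 0,"az": 0,"dx": 0,"dy": 0,"dz": 0,"claw": 4},{"ax": 0,"ay": 0,"az": 0,"dx": 0,"dy": 0,"dz": 0,"claw": 4}])

```text
time_s: 11.9
tcp_pos: [0.4341, 0.3195, 0.0722]
ee_rot: [[0.029, -0.938, 0.346], [-1.0, -0.028, 0.009], [0.001, -0.346, -0.938]]
wrist_force: [-2.7, -0.1, 4.0]
gripper_width: 0.114
gripper_force: 30.0
```

```bash
python3 - <<'E'
from plan import *
plan([(grasp(1,100),RG),(np.r_[grasp(1,100)[:2],210],RP),(slot(1,210),RP),(slot(1,112),RP)])
E
```

```text
turn [-0.2  0.   0.3] then shift [  0.4  -0.  -99.6] ->  [400.  318.3 165.8]
turn [-20.   -0.9  -5.2] then shift [  0.    0.  -44.2] ->  [400.  318.3 210. ]
turn [0. 0. 0.] then shift [356.5 -82.5   0. ] ->  [523.5 -26.2 210. ]
turn [0. 0. 0.] then shift [ 0.  0. 98.] ->  [523.5 -26.2 112. ]
```

>>> play_rows(steps=[{"ax": 0,"ay": 0,"az": 0,"dx": 0,"dy": 0,"dz": -10,"claw": 4},{"ax": 0,"ay": 0,"az": 0,"dx": 0,"dy": 0,"dz": -20,"claw": 4},{"ax": 0,"ay": 0,"az": 0,"dx": 0,"dy": 0,"dz": -30,"claw": 4},{"ax": 0,"ay": 0,"az": 0,"dx": 0,"dy": 0,"dz": -40,"claw": 4},{"ax": -4,"ay": -0.2,"az": -1,"dx": 0,"dy": 0,"dz": -11,"claw": 4},{"ax": -4,"ay": -0.2,"az": -1,"dx": 0,"dy": 0,"dz": -11,"claw": 4},{"ax": -4,"ay": -0.2,"az": -1,"dx": 0,"dy": 0,"dz": -11,"claw": 4},{"ax": -4,"ay": -0.2,"az": -1,"dx": 0,"dy": 0,"dz": -11,"claw": 4},{"ax": -4,"ay": -0.2,"az": -1,"dx": 0,"dy": 0,"dz": 0,"claw": 4},{"ax": 0,"ay": 0,"az": 0,"dx": 35.6,"dy": -8.2,"dz": 0,"claw": 4},{"ax": 0,"ay": 0,"az": 0,"dx": 35.6,"dy": -8.2,"dz": 0,"claw": 4},{"ax": 0,"ay": 0,"az": 0,"dx": 35.6,"dy": -8.2,"dz": 0,"claw": 4},{"ax": 0,"ay": 0,"az": 0,"dx": 35.6,"dy": -8.2,"dz": 0,"claw": 4},{"ax": 0,"ay": 0,"az": 0,"dx": 35.6,"dy": -8.2,"dz": 0,"claw": 4},{"ax": 0,"ay": 0,"az": 0,"dx": 35.6,"dy": -8.2,"dz": 0,"claw": 4},{"ax": 0,"ay": 0,"az": 0,"dx": 35.6,"dy": -8.2,"dz": 0,"claw": 4},{"ax": 0,"ay": 0,"az": 0,"dx": 35.6,"dy": -8.2,"dz": 0,"claw": 4},{"ax": 0,"ay": 0,"az": 0,"dx": 35.6,"dy": -8.2,"dz": 0,"claw": 4},{"ax": 0,"ay": 0,"az": 0,"dx": 35.6,"dy": -8.2,"dz": 0,"claw": 4},{"ax": 0,"ay": 0,"az": 0,"dx": 0,"dy": 0,"dz": 0,"claw": 4}])

```text
time_s: 13.9
tcp_pos: [0.5121, -0.0292, 0.2076]
ee_rot: [[0.112, -0.994, 0.002], [-0.994, -0.112, -0.001], [0.001, -0.002, -1.0]]
wrist_force: [0.8, 0.2, 0.4]
gripper_width: 0.114
gripper_force: 30.0
```

```bash
cat >> chk.py <<'E'
def held(i,f):
    w=wcloud(snap('wrist',f));q=cf(w).reshape(-1,3);q=q[~np.isnan(q[:,0])];x=-80+40*i;s=sense();t=cf(np.array(s['tcp_pos'])*1000)
    S=lambda x0,x1,y0,y1,z0,z1:q[(q[:,0]>x0)&(q[:,0]<x1)&(q[:,1]>y0)&(q[:,1]<y1)&(q[:,2]>z0)&(q[:,2]<z1)]
    P=lambda a,ax:np.round(np.percentile(a[:,ax],[2,50,98]),1) if len(a)>5 else None
    b=S(t[0]-12,t[0]+12,-60,60,t[2]-42,t[2]-14);b=b[b[:,1]<np.percentile(b[:,1],40)];print('tcp',np.round(t,1),'board x',P(b,0),'-y end',P(b,1),'rim -y',P(S(-90,-40,-75,-46,30,41),1),'rim -x',P(S(-125,-90,-30,30,30,41),0),'+x',P(S(95,125,-30,30,30,41),0))
E
python3 - <<'E'
from chk import *
plan([(slot(1,112),RP)])
held(1,'w5')
E
```

```text
turn [-0.1 -0.  -0.3] then shift [ -1.6 -11.7  95.6] ->  [523.5 -26.2 112. ]
tcp [-52.1  -0.3 207.5] board x [-55.9 -51.5 -47.6] -y end [-42.7 -42.4 -42.3] rim -y [-54.6 -50.7 -47.1] rim -x [-108.1 -103.6 -100.2] +x [ 99.1 102.3 107.3]
```

>>> play_rows(steps=[{"ax": 0,"ay": 0,"az": -0.3,"dx": -2.2,"dy": -11.7,"dz": 15.6,"claw": 4},{"ax": 0,"ay": 0,"az": 0,"dx": 0,"dy": 0,"dz": 30,"claw": 4},{"ax": 0,"ay": 0,"az": 0,"dx": 0,"dy": 0,"dz": 30,"claw": 4},{"ax": 0,"ay": 0,"az": 0,"dx": 0,"dy": 0,"dz": 20,"claw": 4},{"ax": 0,"ay": 0,"az": 0,"dx": 0,"dy": 0,"dz": 0,"claw": 4},{"ax": 0,"ay": 0,"az": 0,"dx": 0,"dy": 0,"dz": 7,"claw": 4},{"ax": 0,"ay": 0,"az": 0,"dx": 0,"dy": 0,"dz": 7,"claw": 4},{"ax": 0,"ay": 0,"az": 0,"dx": 0,"dy": 0,"dz": 7,"claw": 4},{"ax": 0,"ay": 0,"az": 0,"dx": 0,"dy": 0,"dz": 4,"claw": 4},{"ax": 0,"ay": 0,"az": 0,"dx": 0,"dy": 0,"dz": 0,"claw": 4}])

```text
time_s: 14.95
tcp_pos: [0.5251, -0.0252, 0.0911]
ee_rot: [[0.124, -0.992, 0.006], [-0.992, -0.124, -0.004], [0.005, -0.006, -1.0]]
wrist_force: [-1.1, -12.6, 12.8]
gripper_width: 0.114
gripper_force: 30.0
```

>>> play_rows(steps=[{"ax": 0,"ay": 0,"az": 0,"dx": 0,"dy": 0,"dz": -10,"claw": 4},{"ax": 0,"ay": 0,"az": 0,"dx": 0,"dy": 0,"dz": -10,"claw": 4},{"ax": 0,"ay": 0,"az": 0,"dx": 0,"dy": 0,"dz": 0,"claw": 4}])

```text
time_s: 15.25
tcp_pos: [0.5247, -0.0224, 0.1095]
ee_rot: [[0.122, -0.992, 0.007], [-0.993, -0.122, 0.001], [0.0, -0.007, -1.0]]
wrist_force: [0.1, -0.8, -0.2]
gripper_width: 0.112
gripper_force: 30.0
```

```bash
python3 - <<'E'
from chk import *
st();held(1,'w6')
w=ld('w6');s=snap('scene','s6')
cv2.imwrite('pics/c6.png',np.hstack([w['frame'][:,90:470],cv2.resize(s['frame'][160:265,220:325],(420,420))]))
E
```

```text
15.25 [ 0.5247 -0.0224  0.1095] [[0.122, -0.992, 0.007], [-0.993, -0.122, 0.001], [0.0, -0.007, -1.0]] [ 15.3  19.8 -23.6   0.1 -46.1  -8.4] [ 0.06498023 -0.82147635 -0.24502019] 0.11187790785497827 29.999937806278467
tcp [-39.1   3.7 108.6] board x [-42.5 -39.  -33.8] -y end [-37.4 -36.7 -36.1] rim -y [-55.1 -50.8 -46.8] rim -x [-107.5 -103.   -99.7] +x [ 99.2 101.8 107.6]
```

View pics/c6.png

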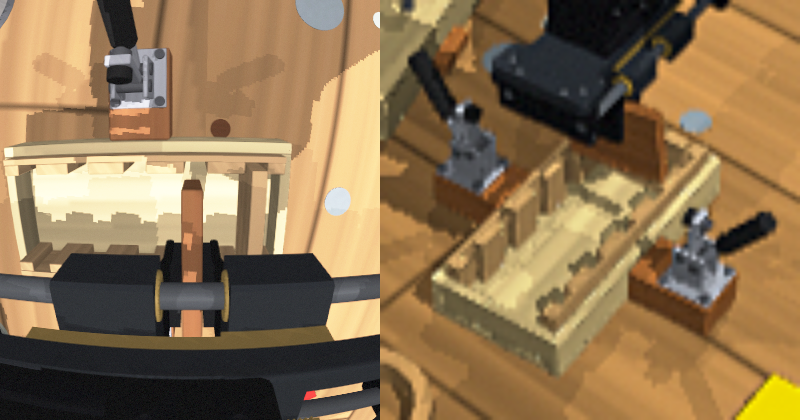

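The wrist view shows the board at (193,180) short of the groove line, and the arm is resting 3.5 mm too far to +y. The earlier reading was taken before the arm had settled. I'll correct it and insert.

>>> play_rows(steps=[{"ax": 0,"ay": 0,"az": 0,"dx": 3.5,"dy": 0.5,"dz": 0,"claw": 4},{"ax": 0,"ay": 0,"az": 0,"dx": 0,"dy": 0,"dz": 8,"claw": 4},{"ax": 0,"ay": 0,"az": 0,"dx": 0,"dy": 0,"dz": 8,"claw": 4},{"ax": 0,"ay": 0,"az": 0,"dx": 0,"dy": 0,"dz": 6,"claw": 4},{"ax": 0,"ay": 0,"az": 0,"dx": 0,"dy": 0,"dz": 0,"claw": 4},{"ax": 0,"ay": 0,"az": 0,"dx": 0,"dy": 0,"dz": 0,"claw": 4}])

```text
time_s: 15.95
tcp_pos: [0.5236, -0.0283, 0.0861]
ee_rot: [[0.123, -0.992, 0.002], [-0.992, -0.123, -0.004], [0.004, -0.002, -1.0]]
wrist_force: [0.3, -7.5, 7.7]
gripper_width: 0.114
gripper_force: 30.0
```

```bash
python3 - <<'E'
from chk import *
q=cf(cloud(ld('s6'))*1000).reshape(-1,3)
k=(q[:,0]>-45)&(q[:,0]<-22)&(abs(q[:,1])<60)&(q[:,2]>58);p=q[k]
for z in range(60,130,6):
    a=p[(p[:,2]>=z)&(p[:,2]<z+6)]
    if len(a)>3: print(z,len(a),np.round([a[:,1].min(),a[:,1].max(),np.median(a[:,0])],1))
r=cv2.minAreaRect(p[:,1:].astype(np.float32));print(r)
# slot positions from wrist: lining points in w6 near slot1, +y side and -y side
q=cf(wcloud(ld('w6'))).reshape(-1,3)
for sgn in(-1,1):
    k=(sgn*q[:,1]>30)&(sgn*q[:,1]<50)&(q[:,2]>45)&(q[:,2]<54);p=q[k];h,_=np.histogram(p[:,0],np.arange(-100,104,4));print(sgn,h,np.round(np.percentile(sgn*p[:,1],[2,98]),1))
E
```

```text
60 27 [-32.2  46.3 -33.7]
66 27 [-28.2  48.2 -33.4]
72 33 [-10.   46.9 -33.1]
78 20 [ -7.2  47.2 -34.2]
84 24 [  0.8  45.2 -33.2]
90 21 [  1.3  45.8 -33.8]
96 22 [  3.   44.6 -31.6]
102 27 [  2.7  44.9 -32.7]
108 27 [  1.1  42.4 -32.3]
114 25 [  3.7  44.  -34.7]
120 33 [  5.8  42.  -35.2]
126 5 [ 15.   36.8 -28.2]
((13.680072784423828, 261.44219970703125), (94.01197052001953, 405.7579650878906), 0.32030099630355835)
-1 [ 96 106 104  63  51  51  86 108 123 117 119 119 116  56  44  51  58 118
 119 120 125 123 118  52  44  36  48 114 103 102 110 104 102  38  39  38
  59  98  96  90  84  89  79  38  31  28  64  82  74  66] [35. 47.]
1 [ 0  0  0  0  0  0  0  0  0  0  0  0  0  0  0  0  0  0  0  0  0  0  0  0
  0  0  0  0  0  0  0  0  0  0  0  0  0  0  0  0 24 46 62 33 33 32 60 76
 64 53] [34.  46.5]
```

The board's +y edge in the scene cloud runs from 42 mm at the top to 47 mm at the bottom. The first contact twisted it about 4.5° in the grip. I'll lift, turn it back and re-measure.

>>> play_rows(steps=[{"ax": 0,"ay": 0,"az": 0,"dx": 0,"dy": 0,"dz": -10,"claw": 4},{"ax": 0,"ay": 0,"az": 0,"dx": 0,"dy": 0,"dz": -20,"claw": 4},{"ax": 0,"ay": 2.2,"az": 0,"dx": 0,"dy": 0,"dz": 0,"claw": 4},{"ax": 0,"ay": 2.2,"az": 0,"dx": 0,"dy": 0,"dz": 0,"claw": 4},{"ax": 0,"ay": 0,"az": 0,"dx": 0,"dy": 0,"dz": 0,"claw": 4},{"ax": 0,"ay": 0,"az": 0,"dx": 0,"dy": 0,"dz": 0,"claw": 4},{"ax": 0,"ay": 0,"az": 0,"dx": 0,"dy": 0,"dz": 0,"claw": 4}])

```text
time_s: 16.65
tcp_pos: [0.5233, -0.0264, 0.1154]
ee_rot: [[0.121, -0.993, 0.012], [-0.99, -0.121, -0.076], [0.077, -0.002, -0.997]]
wrist_force: [-0.1, 0.0, -1.1]
gripper_width: 0.113
gripper_force: 30.0
```

```bash
cat >> chk.py <<'E'
def roll(x,f,n=1):
    c=snap('scene',f);q=cf(cloud(c)*1000).reshape(-1,3);t=cf(np.array(sense()['tcp_pos'])*1000)
    k=(q[:,0]>x-3)&(q[:,0]<x+18)&(q[:,1]>20)&(q[:,1]<60)&(q[:,2]>t[2]-44)&(q[:,2]<t[2]+8);p=q[k];e=[]
    for z in np.arange(t[2]-44,t[2]+8,3):
        a=p[abs(p[:,2]-z)<2]
        if len(a)>3:e.append((z,np.sort(a[:,1])[-1]))
    e=np.array(e);s,b=np.polyfit(e[:,0],e[:,1],1);print('tcp',np.round(t,1),'edge +y at tcp z',round(s*t[2]+b,1),'at bottom',round(s*(t[2]-47)+b,1),'tilt',round(np.degrees(np.arctan(s)),1))
E
python3 - <<'E'
from chk import *
st();held(1,'w7');roll(-40,'s7')
E
```

```text
16.65 [ 0.5233 -0.0264  0.1154] [[0.121, -0.993, 0.012], [-0.99, -0.121, -0.076], [0.077, -0.002, -0.997]] [ 17.3  19.2 -26.    6.1 -45.7 -14.7] [-0.06429699  0.03581717 -1.10777031] 0.11276545001147423 30.00003481283784
tcp [-40.2  -0.4 115.5] board x None -y end None rim -y [-55.1 -50.9 -46.8] rim -x [-107.9 -103.2  -99.5] +x [ 99.3 102.  107.6]
tcp [-40.1  -0.4 115.6] edge +y at tcp z 39.0 at bottom 43.9 tilt -5.9
```

```bash
python3 - <<'E'
from chk import *
s=ld('s7');w=ld('w7')
cv2.imwrite('pics/c7.png',np.hstack([w['frame'][100:340,100:460],cv2.resize(s['frame'][180:220,265:318],(318,240),interpolation=cv2.INTER_CUBIC)]))
E
```

```text
(no output)
```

View pics/c7.png

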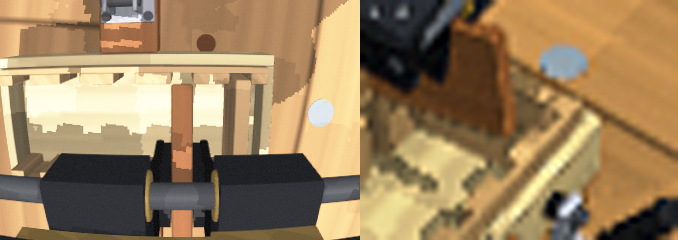

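The right crop shows the board's edge leaning from (497,30) to (515,130), so it still tilts about 6°. I'll turn further.

>>> play_rows(steps=[{"ax": 0,"ay": 2,"az": 0,"dx": 0,"dy": 0,"dz": 0,"claw": 4},{"ax": 0,"ay": 2,"az": 0,"dx": 0,"dy": 0,"dz": 0,"claw": 4},{"ax": 0,"ay": 2,"az": 0,"dx": 0,"dy": 0,"dz": 0,"claw": 4},{"ax": 0,"ay": 0,"az": 0,"dx": 0,"dy": 0,"dz": 0,"claw": 4},{"ax": 0,"ay": 0,"az": 0,"dx": 0,"dy": 0,"dz": 0,"claw": 4},{"ax": 0,"ay": 0,"az": 0,"dx": 0,"dy": 0,"dz": 0,"claw": 4}])

```text
time_s: 17.35
tcp_pos: [0.5234, -0.0266, 0.1157]
ee_rot: [[0.119, -0.993, 0.025], [-0.976, -0.121, -0.179], [0.181, -0.003, -0.984]]
wrist_force: [0.1, -0.9, -0.1]
gripper_width: 0.108
gripper_force: 30.0
```

```bash
python3 - <<'E'
from chk import *
st();held(1,'w8');roll(-40,'s8')
q=cf(wcloud(ld('w8'))).reshape(-1,3);t=cf(np.array(sense()['tcp_pos'])*1000)
for z in np.arange(t[2]-46,t[2]+20,6):
    a=q[(abs(q[:,2]-z)<3)&(abs(q[:,0]-t[0])<8)&(q[:,1]<0)&(q[:,1]>-50)]
    if len(a):print(round(z-t[2]),len(a),np.round(np.percentile(a[:,1],[5,50]),1))
E
```

```text
17.35 [ 0.5234 -0.0266  0.1157] [[0.119, -0.993, 0.025], [-0.976, -0.121, -0.179], [0.181, -0.003, -0.984]] [ 20.3  19.1 -29.7  14.6 -44.4 -24.1] [ 0.09975542 -0.85240394 -0.11513879] 0.1082248056735058 29.99990630429238Traceback (most recent call last):
  File "<stdin>", line 2, in <module>
  File "chk.py", line 11, in held
    b=S(t[0]-12,t[0]+12,-60,60,t[2]-42,t[2]-14);b=b[b[:,1]<np.percentile(b[:,1],40)];print('tcp',np.round(t,1),'board x',P(b,0),'-y end',P(b,1),'rim -y',P(S(-90,-40,-75,-46,30,41),1),'rim -x',P(S(-125,-90,-30,30,30,41),0),'+x',P(S(95,125,-30,30,30,41),0))
                                                           ~~~~~~~~~~~~~^^^^^^^^^^^
    return _quantile_unchecked(
        a, q, axis, out, overwrite_input, method, keepdims, weights)
    return _ureduce(a,
                    func=_quantile_ureduce_func,
    ...<5 lines>...
                    overwrite_input=overwrite_input,
                    method=method)
    r = func(a, **kwargs)
    result = _quantile(arr,
                       quantiles=q,
    ...<2 lines>...
                       out=out,
                       weights=wgt)
    slices_having_nans = np.isnan(arr[-1, ...])
                                  ~~~^^^^^^^^^
IndexError: index -1 is out of bounds for axis 0 with size 0
```

```bash
python3 - <<'E'
from chk import *
roll(-40,'s8')
q=cf(wcloud(ld('w8'))).reshape(-1,3);t=cf(np.array(sense()['tcp_pos'])*1000)
a=q[(abs(q[:,0]-t[0])<9)&(q[:,1]>-60)&(q[:,1]<20)&(q[:,2]>60)&(q[:,2]<150)]
for y in range(-60,20,5):
    b=a[abs(a[:,1]-y)<2.5]
    if len(b):print(y,len(b),np.round(b[:,2].mean(),1),np.round(b[:,2].max(),1))
E
```

```text
tcp [-40.1  -0.5 115.8] edge +y at tcp z 38.4 at bottom 38.8 tilt -0.5
-45 106 127.5 129.7
-40 240 127.7 129.3
-35 234 127.9 129.4
-30 240 128.2 129.8
-25 231 128.4 130.1
-20 240 128.7 130.3
-15 230 128.4 130.5
-10 542 123.0 132.8
-5 540 134.2 146.0
0 152 129.5 131.3
5 14 149.6 150.0
10 159 148.9 150.0
15 185 140.0 149.9
```

>>> play_rows(steps=[{"ax": 0,"ay": 1,"az": 0,"dx": -4.0,"dy": 0,"dz": 0,"claw": 4},{"ax": 0,"ay": 0,"az": 0,"dx": -2,"dy": 0,"dz": 9.8,"claw": 4},{"ax": 0,"ay": 0,"az": 0,"dx": -1.2,"dy": 0,"dz": 5.9,"claw": 4},{"ax": 0,"ay": 0,"az": 0,"dx": -1.2,"dy": 0,"dz": 5.9,"claw": 4},{"ax": 0,"ay": 0,"az": 0,"dx": -0.8,"dy": 0,"dz": 4,"claw": 4},{"ax": 0,"ay": 0,"az": 0,"dx": 0,"dy": 0,"dz": 0,"claw": 4},{"ax": 0,"ay": 0,"az": 0,"dx": 0,"dy": 0,"dz": 0,"claw": 4}])

```text
time_s: 18.15
tcp_pos: [0.5229, -0.0226, 0.0887]
ee_rot: [[0.119, -0.993, 0.027], [-0.973, -0.122, -0.197], [0.199, -0.002, -0.98]]
wrist_force: [0.7, 0.6, -0.2]
gripper_width: 0.115
gripper_force: 30.0
```

>>> play_rows(steps=[{"ax": 0,"ay": 0,"az": 0,"dx": -1.4,"dy": 0,"dz": 6.9,"claw": 4},{"ax": 0,"ay": 0,"az": 0,"dx": -1.4,"dy": 0,"dz": 6.9,"claw": 4},{"ax": 0,"ay": 0,"az": 0,"dx": -1.4,"dy": 0,"dz": 6.9,"claw": 4},{"ax": 0,"ay": 0,"az": 0,"dx": -1.2,"dy": 0,"dz": 5.8,"claw": 4},{"ax": 0,"ay": 0,"az": 0,"dx": 0,"dy": 0,"dz": 0,"claw": 4},{"ax": 0,"ay": 0,"az": 0,"dx": 0,"dy": 0,"dz": 0,"claw": 4}])

```text
time_s: 18.75
tcp_pos: [0.5229, -0.0226, 0.0615]
ee_rot: [[0.119, -0.993, 0.026], [-0.973, -0.122, -0.197], [0.199, -0.002, -0.98]]
wrist_force: [-0.2, -0.1, -0.2]
gripper_width: 0.113
gripper_force: 30.0
```

>>> play_rows(steps=[{"ax": 0,"ay": 0,"az": 0,"dx": -0.6,"dy": 0,"dz": 3,"claw": 4},{"ax": 0,"ay": 0,"az": 0,"dx": 0,"dy": 0,"dz": 0,"claw": 4},{"ax": 0,"ay": 0,"az": 0,"dx": 0,"dy": 0,"dz": 0,"claw": 22},{"ax": 0,"ay": 0,"az": 0,"dx": 0,"dy": 0,"dz": 0,"claw": 22},{"ax": 0,"ay": 0,"az": 0,"dx": 0,"dy": 0,"dz": 0,"claw": 22},{"ax": 0,"ay": 0,"az": 0,"dx": 0,"dy": 0,"dz": 0,"claw": 22},{"ax": 0,"ay": 0,"az": 0,"dx": 2,"dy": 0,"dz": -9.8,"claw": 24},{"ax": 0,"ay": 0,"az": 0,"dx": 4,"dy": 0,"dz": -19.6,"claw": 26},{"ax": 0,"ay": -3.8,"az": 0,"dx": 4,"dy": 0,"dz": -19.6,"claw": 26},{"ax": 0,"ay": -3.8,"az": 0,"dx": 3,"dy": 0,"dz": -30,"claw": 26},{"ax": 0,"ay": -3.8,"az": 0,"dx": 0,"dy": 0,"dz": -30,"claw": 26},{"ax": 0,"ay": 0,"az": 0,"dx": 0,"dy": 0,"dz": -30,"claw": 26},{"ax": 0,"ay": 0,"az": 0,"dx": 0,"dy": 0,"dz": 0,"claw": 26},{"ax": 0,"ay": 0,"az": 0,"dx": 0,"dy": 0,"dz": 0,"claw": 26}])

```text
time_s: 20.15
tcp_pos: [0.5222, -0.0195, 0.1999]
ee_rot: [[0.122, -0.993, 0.005], [-0.993, -0.122, 0.001], [-0.0, -0.005, -1.0]]
wrist_force: [-0.4, 0.0, -0.5]
gripper_width: 0.301
gripper_force: 0.0
```

```bash
python3 - <<'E'
from chk import *
plan([(np.r_[grasp(2,80)[:2],190],RP),(grasp(2,80),RG)])
E
```

```text
turn [-0.3  0.   0.3] then shift [-339.2   34.     9.9] ->  [448.8 313.4 190. ]
turn [20.   0.9  5.2] then shift [ 0.  14.7 40.4] ->  [448.8 313.4 147. ]
```

>>> play_rows(steps=[{"ax": 0,"ay": 0,"az": 0,"dx": -33.9,"dy": 3.4,"dz": 1,"claw": 26},{"ax": 0,"ay": 0,"az": 0,"dx": -33.9,"dy": 3.4,"dz": 1,"claw": 26},{"ax": 0,"ay": 0,"az": 0,"dx": -33.9,"dy": 3.4,"dz": 1,"claw": 26},{"ax": 0,"ay": 0,"az": 0,"dx": -33.9,"dy": 3.4,"dz": 1,"claw": 26},{"ax": 0,"ay": 0,"az": 0,"dx": -33.9,"dy": 3.4,"dz": 1,"claw": 26},{"ax": 0,"ay": 0,"az": 0,"dx": -33.9,"dy": 3.4,"dz": 1,"claw": 26},{"ax": 0,"ay": 0,"az": 0,"dx": -33.9,"dy": 3.4,"dz": 1,"claw": 26},{"ax": 0,"ay": 0,"az": 0,"dx": -33.9,"dy": 3.4,"dz": 1,"claw": 26},{"ax": 0,"ay": 0,"az": 0,"dx": -33.9,"dy": 3.4,"dz": 1,"claw": 26},{"ax": 0,"ay": 0,"az": 0,"dx": -33.9,"dy": 3.4,"dz": 1,"claw": 26},{"ax": 4,"ay": 0.2,"az": 1.1,"dx": 0,"dy": 0,"dz": 0,"claw": 26},{"ax": 4,"ay": 0.2,"az": 1.1,"dx": 0,"dy": 0,"dz": 0,"claw": 26},{"ax": 4,"ay": 0.2,"az": 1.1,"dx": 0,"dy": 0,"dz": 0,"claw": 26},{"ax": 4,"ay": 0.2,"az": 1.1,"dx": 0,"dy": 0,"dz": 0,"claw": 26},{"ax": 3.7,"ay": 0.1,"az": 1.1,"dx": 0,"dy": 0,"dz": 0,"claw": 26},{"ax": 0,"ay": 0,"az": 0,"dx": 0,"dy": 7,"dz": 20,"claw": 26},{"ax": 0,"ay": 0,"az": 0,"dx": 0,"dy": 7,"dz": 20,"claw": 26},{"ax": 0,"ay": 0,"az": 0,"dx": 0,"dy": 0,"dz": 0,"claw": 26},{"ax": 0,"ay": 0,"az": 0,"dx": 0,"dy": 0,"dz": 0,"claw": 26},{"ax": 0,"ay": 0,"az": 0,"dx": 0,"dy": 0,"dz": 0,"claw": 26}])

```text
time_s: 22.15
tcp_pos: [0.448, 0.3134, 0.1468]
ee_rot: [[0.026, -0.94, 0.34], [-1.0, -0.024, 0.01], [-0.001, -0.341, -0.94]]
wrist_force: [0.2, 0.6, 0.4]
gripper_width: 0.301
gripper_force: 0.0
```

```bash
python3 - <<'E'
from chk import *
chk('t9');plan([(grasp(2,80),RG),(grasp(2),RG)])
E
```

```text
slot 0 114 [-80.3  -0.9] [10.  78.1] 0.1 z [67.3 70.6]
slot 1 114 [-41.5   0.7] [10. 78.] 0.3 z [67.5 71.1]
turn [0.1 0.1 0. ] then shift [ 0.1 -0.8  0.2] ->  [448.8 313.4 147. ]
turn [0. 0. 0.] then shift [-0. -0. 80.] ->  [476.3 314.1  71.9]
```

Slots 0 and 1 are both seated. Grasping board 2.

>>> play_rows(steps=[{"ax": 0,"ay": 0,"az": 0,"dx": 0.1,"dy": -0.8,"dz": 10.2,"claw": 26},{"ax": 0,"ay": 0,"az": 0,"dx": 0,"dy": 0,"dz": 14,"claw": 26},{"ax": 0,"ay": 0,"az": 0,"dx": 0,"dy": 0,"dz": 14,"claw": 26},{"ax": 0,"ay": 0,"az": 0,"dx": 0,"dy": 0,"dz": 14,"claw": 26},{"ax": 0,"ay": 0,"az": 0,"dx": 0,"dy": 0,"dz": 14,"claw": 26},{"ax": 0,"ay": 0,"az": 0,"dx": 0,"dy": 0,"dz": 14,"claw": 26},{"ax": 0,"ay": 0,"az": 0,"dx": 0,"dy": 0,"dz": 0,"claw": 26},{"ax": 0,"ay": 0,"az": 0,"dx": 0,"dy": 0,"dz": 0,"claw": 4},{"ax": 0,"ay": 0,"az": 0,"dx": 0,"dy": 0,"dz": 0,"claw": 4},{"ax": 0,"ay": 0,"az": 0,"dx": 0,"dy": 0,"dz": 0,"claw": 4},{"ax": 0,"ay": 0,"az": 0,"dx": 0,"dy": 0,"dz": 0,"claw": 4},{"ax": 0,"ay": 0,"az": 0,"dx": 0,"dy": 0,"dz": 0,"claw": 4}])

```text
time_s: 23.4
tcp_pos: [0.4759, 0.3143, 0.072]
ee_rot: [[0.026, -0.94, 0.341], [-1.0, -0.024, 0.011], [-0.002, -0.341, -0.94]]
wrist_force: [-2.6, -0.3, 5.6]
gripper_width: 0.116
gripper_force: 30.0
```

```bash
python3 - <<'E'
from plan import *
for i in(2,3,4):
  s=plan([(grasp(i),RG)]) if i==2 else (RG,grasp(i))
  plan([(grasp(i,100),RG),(np.r_[grasp(i,100)[:2],210],RP),(slot(i,210),RP)],s)
  if i<4: plan([(slot(i,200),RP),(np.r_[grasp(i+1,80)[:2],190],RP),(grasp(i+1,80),RG)],(RP,slot(i,200)))
E
```

```text
turn [0.1 0.1 0.1] then shift [ 0.2 -0.3  0.2] ->  [476.3 314.1  71.9]
turn [0. 0. 0.] then shift [   0.    0. -100.] ->  [442.  313.3 165.8]
turn [-20.   -0.9  -5.2] then shift [  0.    0.  -44.2] ->  [442.  313.3 210. ]
turn [0. 0. 0.] then shift [346.6 -81.3   0. ] ->  [563.2 -21.5 210. ]
turn [0. 0. 0.] then shift [0. 0. 0.] ->  [563.2 -21.5 200. ]
turn [0. 0. 0.] then shift [-355.5   31.1   10. ] ->  [490.8 327.9 190. ]
turn [20.   0.9  5.2] then shift [ 0.  14.7 40.4] ->  [490.8 327.9 147. ]
turn [0. 0. 0.] then shift [   0.   -0. -100.] ->  [484.  327.8 165.8]
turn [-20.   -0.9  -5.2] then shift [  0.    0.  -44.2] ->  [484.  327.8 210. ]
turn [0. 0. 0.] then shift [356.1 -77.9   0. ] ->  [602.9 -16.8 210. ]
turn [0. 0. 0.] then shift [0. 0. 0.] ->  [602.9 -16.8 200. ]
turn [0. 0. 0.] then shift [-342.2   30.4   10. ] ->  [532.8 319.4 190. ]
turn [20.   0.9  5.2] then shift [ 0.  14.7 40.4] ->  [532.8 319.4 147. ]
turn [0. 0. 0.] then shift [   0.   -0. -100.] ->  [526.  319.3 165.8]
turn [-20.   -0.9  -5.2] then shift [  0.    0.  -44.2] ->  [526.  319.3 210. ]
turn [0. 0. 0.] then shift [342.8 -77.2   0. ] ->  [642.7 -12.2 210. ]
```

>>> play_rows(steps=[{"ax": 0,"ay": 0,"az": 0,"dx": 0,"dy": 0,"dz": -10,"claw": 4},{"ax": 0,"ay": 0,"az": 0,"dx": 0,"dy": 0,"dz": -20,"claw": 4},{"ax": 0,"ay": 0,"az": 0,"dx": 0,"dy": 0,"dz": -30,"claw": 4},{"ax": 0,"ay": 0,"az": 0,"dx": 0,"dy": 0,"dz": -40,"claw": 4},{"ax": -4,"ay": -0.2,"az": -1.1,"dx": 0,"dy": 0,"dz": -11,"claw": 4},{"ax": -4,"ay": -0.2,"az": -1.1,"dx": 0,"dy": 0,"dz": -11,"claw": 4},{"ax": -4,"ay": -0.2,"az": -1,"dx": 0,"dy": 0,"dz": -11,"claw": 4},{"ax": -4,"ay": -0.2,"az": -1,"dx": 0,"dy": 0,"dz": -11,"claw": 4},{"ax": -4,"ay": -0.1,"az": -1,"dx": 0,"dy": 0,"dz": 0,"claw": 4},{"ax": 0,"ay": 0,"az": 0,"dx": 38.5,"dy": -10,"dz": 0,"claw": 4},{"ax": 0,"ay": 0,"az": 0,"dx": 38.5,"dy": -10,"dz": 0,"claw": 4},{"ax": 0,"ay": 0,"az": 0,"dx": 38.5,"dy": -10,"dz": 0,"claw": 4},{"ax": 0,"ay": 0,"az": 0,"dx": 38.5,"dy": -10,"dz": 0,"claw": 4},{"ax": 0,"ay": 0,"az": 0,"dx": 38.5,"dy": -10,"dz": 0,"claw": 4},{"ax": 0,"ay": 0,"az": 0,"dx": 38.5,"dy": -10,"dz": 0,"claw": 4},{"ax": 0,"ay": 0,"az": 0,"dx": 38.5,"dy": -10,"dz": 0,"claw": 4},{"ax": 0,"ay": 0,"az": 0,"dx": 38.5,"dy": -10,"dz": 0,"claw": 4},{"ax": 0,"ay": 0,"az": 0,"dx": 38.5,"dy": -10,"dz": 0,"claw": 4},{"ax": 0,"ay": 0,"az": 0,"dx": 0,"dy": 0,"dz": 20,"claw": 4},{"ax": 0,"ay": 0,"az": 0,"dx": 0,"dy": 0,"dz": 0,"claw": 4}])

```text
time_s: 25.4
tcp_pos: [0.5589, -0.0226, 0.1842]
ee_rot: [[0.114, -0.993, -0.009], [-0.993, -0.114, -0.0], [-0.001, 0.009, -1.0]]
wrist_force: [-1.3, 0.6, -0.8]
gripper_width: 0.114
gripper_force: 30.0
```

>>> play_rows(steps=[{"ax": 0,"ay": 0,"az": 0,"dx": 0,"dy": 0,"dz": 30,"claw": 4},{"ax": 0,"ay": 0,"az": 0,"dx": 0,"dy": 0,"dz": 30,"claw": 4},{"ax": 0,"ay": 0,"az": 0,"dx": 0,"dy": 0,"dz": 0,"claw": 4},{"ax": 0,"ay": 0,"az": 0,"dx": 0,"dy": 0,"dz": 0,"claw": 4},{"ax": 0,"ay": 0,"az": 0,"dx": 0,"dy": 0,"dz": 0,"claw": 4}])

```text
time_s: 25.9
tcp_pos: [0.5621, -0.0209, 0.1293]
ee_rot: [[0.118, -0.993, 0.001], [-0.993, -0.118, -0.0], [0.0, -0.001, -1.0]]
wrist_force: [-0.1, -0.4, -0.5]
gripper_width: 0.114
gripper_force: 30.0
```

```bash
python3 - <<'E'
from chk import *
plan([(slot(2,88),RP)]);held(2,'w9');roll(0,'s9')
E
```

```text
turn [-0.1 -0.   0.1] then shift [ 0.8 -1.  41.3] ->  [563.2 -21.5  88. ]
tcp [ -1.    0.7 129.3] board x [-5.  -1.3  3.1] -y end [-40.1 -39.8 -39.7] rim -y [-55.1 -51.  -46.8] rim -x [-107.8 -102.7  -99.5] +x [ 99.5 102.4 107.3]
tcp [ -1.2   0.6 129.1] edge +y at tcp z 42.9 at bottom 39.7 tilt 3.9
```

>>> play_rows(steps=[{"ax": 0,"ay": 0,"az": 0,"dx": 0.8,"dy": -1.2,"dz": 5,"claw": 4},{"ax": 0,"ay": 0,"az": 0,"dx": 0,"dy": 0,"dz": 10,"claw": 4},{"ax": 0,"ay": 0,"az": 0,"dx": 0,"dy": 0,"dz": 10,"claw": 4},{"ax": 0,"ay": 0,"az": 0,"dx": 0,"dy": 0,"dz": 8,"claw": 4},{"ax": 0,"ay": 0,"az": 0,"dx": 0,"dy": 0,"dz": 5,"claw": 4},{"ax": 0,"ay": 0,"az": 0,"dx": 0,"dy": 0,"dz": 4,"claw": 4},{"ax": 0,"ay": 0,"az": 0,"dx": 0,"dy": 0,"dz": 0,"claw": 4},{"ax": 0,"ay": 0,"az": 0,"dx": 0,"dy": 0,"dz": 0,"claw": 4}])

```text
time_s: 26.8
tcp_pos: [0.5623, -0.0222, 0.0854]
ee_rot: [[0.117, -0.993, -0.002], [-0.993, -0.117, -0.0], [0.0, 0.002, -1.0]]
wrist_force: [-0.6, -0.7, -0.4]
gripper_width: 0.114
gripper_force: 30.0
```

>>> play_rows(steps=[{"ax": 0,"ay": 0,"az": 0,"dx": 0,"dy": 0,"dz": 8,"claw": 4},{"ax": 0,"ay": 0,"az": 0,"dx": 0,"dy": 0,"dz": 8,"claw": 4},{"ax": 0,"ay": 0,"az": 0,"dx": 0,"dy": 0,"dz": 7,"claw": 4},{"ax": 0,"ay": 0,"az": 0,"dx": 0,"dy": 0,"dz": 5,"claw": 4},{"ax": 0,"ay": 0,"az": 0,"dx": 0,"dy": 0,"dz": 0,"claw": 4},{"ax": 0,"ay": 0,"az": 0,"dx": 0,"dy": 0,"dz": 0,"claw": 4}])

```text
time_s: 27.4
tcp_pos: [0.562, -0.0222, 0.0569]
ee_rot: [[0.117, -0.993, -0.003], [-0.993, -0.117, -0.0], [-0.0, 0.003, -1.0]]
wrist_force: [-0.4, -0.1, 0.2]
gripper_width: 0.107
gripper_force: 30.0
```

>>> play_rows(steps=[{"ax": 0,"ay": 0,"az": 0,"dx": 0,"dy": 0,"dz": 0,"claw": 22},{"ax": 0,"ay": 0,"az": 0,"dx": 0,"dy": 0,"dz": 0,"claw": 22},{"ax": 0,"ay": 0,"az": 0,"dx": 0,"dy": 0,"dz": 0,"claw": 22},{"ax": 0,"ay": 0,"az": 0,"dx": 0,"dy": 0,"dz": 0,"claw": 22},{"ax": 0,"ay": 0,"az": 0,"dx": 0,"dy": 0,"dz": -10,"claw": 24},{"ax": 0,"ay": 0,"az": 0,"dx": 0,"dy": 0,"dz": -20,"claw": 26},{"ax": 0,"ay": 0,"az": 0,"dx": 0,"dy": 0,"dz": -38,"claw": 26},{"ax": 0,"ay": 0,"az": 0,"dx": 0,"dy": 0,"dz": -38,"claw": 26},{"ax": 0,"ay": 0,"az": 0,"dx": 0,"dy": 0,"dz": -38,"claw": 26},{"ax": 0,"ay": 0,"az": 0,"dx": 0,"dy": 0,"dz": 0,"claw": 26}])

```text
time_s: 28.4
tcp_pos: [0.5659, -0.0219, 0.2086]
ee_rot: [[0.118, -0.993, 0.011], [-0.993, -0.118, 0.001], [0.0, -0.011, -1.0]]
wrist_force: [1.4, -0.5, 0.6]
gripper_width: 0.301
gripper_force: 0.0
```

>>> play_rows(steps=[{"ax": 0,"ay": 0,"az": 0,"dx": -35.6,"dy": 3.1,"dz": 1,"claw": 26},{"ax": 0,"ay": 0,"az": 0,"dx": -35.6,"dy": 3.1,"dz": 1,"claw": 26},{"ax": 0,"ay": 0,"az": 0,"dx": -35.6,"dy": 3.1,"dz": 1,"claw": 26},{"ax": 0,"ay": 0,"az": 0,"dx": -35.6,"dy": 3.1,"dz": 1,"claw": 26},{"ax": 0,"ay": 0,"az": 0,"dx": -35.6,"dy": 3.1,"dz": 1,"claw": 26},{"ax": 0,"ay": 0,"az": 0,"dx": -35.6,"dy": 3.1,"dz": 1,"claw": 26},{"ax": 0,"ay": 0,"az": 0,"dx": -35.6,"dy": 3.1,"dz": 1,"claw": 26},{"ax": 0,"ay": 0,"az": 0,"dx": -35.6,"dy": 3.1,"dz": 1,"claw": 26},{"ax": 0,"ay": 0,"az": 0,"dx": -35.6,"dy": 3.1,"dz": 1,"claw": 26},{"ax": 0,"ay": 0,"az": 0,"dx": -35.6,"dy": 3.1,"dz": 1,"claw": 26},{"ax": 4,"ay": 0.2,"az": 1,"dx": 0,"dy": 0,"dz": 0,"claw": 26},{"ax": 4,"ay": 0.2,"az": 1,"dx": 0,"dy": 0,"dz": 0,"claw": 26},{"ax": 4,"ay": 0.2,"az": 1,"dx": 0,"dy": 0,"dz": 0,"claw": 26},{"ax": 4,"ay": 0.2,"az": 1.1,"dx": 0,"dy": 0,"dz": 0,"claw": 26},{"ax": 4,"ay": 0.1,"az": 1.1,"dx": 0,"dy": 0,"dz": 0,"claw": 26},{"ax": 0,"ay": 0,"az": 0,"dx": 0,"dy": 7,"dz": 20,"claw": 26},{"ax": 0,"ay": 0,"az": 0,"dx": 0,"dy": 7,"dz": 20,"claw": 26},{"ax": 0,"ay": 0,"az": 0,"dx": 0,"dy": 0,"dz": 0,"claw": 26},{"ax": 0,"ay": 0,"az": 0,"dx": 0,"dy": 0,"dz": 0,"claw": 26},{"ax": 0,"ay": 0,"az": 0,"dx": 0,"dy": 0,"dz": 0,"claw": 26}])

```text
time_s: 30.4
tcp_pos: [0.491, 0.3286, 0.1504]
ee_rot: [[0.026, -0.94, 0.341], [-1.0, -0.024, 0.011], [-0.002, -0.342, -0.94]]
wrist_force: [-0.8, -0.9, -0.0]
gripper_width: 0.3
gripper_force: 0.0
```

```bash
python3 - <<'E'
from chk import *
chk('t10');plan([(grasp(3,80),RG),(grasp(3),RG)])
E
```

```text
slot 0 114 [-80.3  -0.9] [10.  78.2] 0.1 z [67.6 71.1]
slot 1 113 [-41.5   0.8] [78.   9.9] 90.0 z [67.5 70.9]
slot 2 118 [-3.1 -2.7] [78.4 10.2] 89.9 z [67.  70.4]
turn [0.1 0.2 0. ] then shift [0.7 1.3 3.1] ->  [490.8 327.9 147. ]
turn [0. 0. 0.] then shift [-0.  0. 80.] ->  [518.3 328.6  71.9]
```

>>> play_rows(steps=[{"ax": 0,"ay": 0,"az": 0,"dx": 0.7,"dy": 1.3,"dz": 13.1,"claw": 26},{"ax": 0,"ay": 0,"az": 0,"dx": 0,"dy": 0,"dz": 14,"claw": 26},{"ax": 0,"ay": 0,"az": 0,"dx": 0,"dy": 0,"dz": 14,"claw": 26},{"ax": 0,"ay": 0,"az": 0,"dx": 0,"dy": 0,"dz": 14,"claw": 26},{"ax": 0,"ay": 0,"az": 0,"dx": 0,"dy": 0,"dz": 14,"claw": 26},{"ax": 0,"ay": 0,"az": 0,"dx": 0,"dy": 0,"dz": 14,"claw": 26},{"ax": 0,"ay": 0,"az": 0,"dx": 0,"dy": 0,"dz": 0,"claw": 26},{"ax": 0,"ay": 0,"az": 0,"dx": 0,"dy": 0,"dz": 0,"claw": 4},{"ax": 0,"ay": 0,"az": 0,"dx": 0,"dy": 0,"dz": 0,"claw": 4},{"ax": 0,"ay": 0,"az": 0,"dx": 0,"dy": 0,"dz": 0,"claw": 4},{"ax": 0,"ay": 0,"az": 0,"dx": 0,"dy": 0,"dz": 0,"claw": 4},{"ax": 0,"ay": 0,"az": 0,"dx": 0,"dy": 0,"dz": 0,"claw": 4}])

```text
time_s: 31.65
tcp_pos: [0.5177, 0.3287, 0.0715]
ee_rot: [[0.027, -0.94, 0.341], [-1.0, -0.024, 0.011], [-0.002, -0.342, -0.94]]
wrist_force: [-1.9, -0.1, 4.9]
gripper_width: 0.112
gripper_force: 30.0
```

>>> play_rows(steps=[{"ax": 0,"ay": 0,"az": 0,"dx": 0,"dy": 0,"dz": -10,"claw": 4},{"ax": 0,"ay": 0,"az": 0,"dx": 0,"dy": 0,"dz": -20,"claw": 4},{"ax": 0,"ay": 0,"az": 0,"dx": 0,"dy": 0,"dz": -30,"claw": 4},{"ax": 0,"ay": 0,"az": 0,"dx": 0,"dy": 0,"dz": -40,"claw": 4},{"ax": -4,"ay": -0.2,"az": -1.1,"dx": 0,"dy": 0,"dz": -11,"claw": 4},{"ax": -4,"ay": -0.2,"az": -1.1,"dx": 0,"dy": 0,"dz": -11,"claw": 4},{"ax": -4,"ay": -0.2,"az": -1,"dx": 0,"dy": 0,"dz": -11,"claw": 4},{"ax": -4,"ay": -0.2,"az": -1,"dx": 0,"dy": 0,"dz": -11,"claw": 4},{"ax": -4,"ay": -0.1,"az": -1,"dx": 0,"dy": 0,"dz": 0,"claw": 4},{"ax": 0,"ay": 0,"az": 0,"dx": 39.6,"dy": -9.6,"dz": 0,"claw": 4},{"ax": 0,"ay": 0,"az": 0,"dx": 39.6,"dy": -9.6,"dz": 0,"claw": 4},{"ax": 0,"ay": 0,"az": 0,"dx": 39.6,"dy": -9.6,"dz": 0,"claw": 4},{"ax": 0,"ay": 0,"az": 0,"dx": 39.6,"dy": -9.6,"dz": 0,"claw": 4},{"ax": 0,"ay": 0,"az": 0,"dx": 39.6,"dy": -9.6,"dz": 0,"claw": 4},{"ax": 0,"ay": 0,"az": 0,"dx": 39.6,"dy": -9.6,"dz": 0,"claw": 4},{"ax": 0,"ay": 0,"az": 0,"dx": 39.6,"dy": -9.6,"dz": 0,"claw": 4},{"ax": 0,"ay": 0,"az": 0,"dx": 39.6,"dy": -9.6,"dz": 0,"claw": 4},{"ax": 0,"ay": 0,"az": 0,"dx": 39.6,"dy": -9.6,"dz": 0,"claw": 4},{"ax": 0,"ay": 0,"az": 0,"dx": 0,"dy": 0,"dz": 20,"claw": 4},{"ax": 0,"ay": 0,"az": 0,"dx": 0,"dy": 0,"dz": 0,"claw": 4}])

```text
time_s: 33.65
tcp_pos: [0.5984, -0.0185, 0.1836]
ee_rot: [[0.114, -0.993, -0.009], [-0.993, -0.114, -0.0], [-0.001, 0.009, -1.0]]
wrist_force: [-0.7, 0.1, -1.4]
gripper_width: 0.113
gripper_force: 30.0
```

>>> play_rows(steps=[{"ax": 0,"ay": 0,"az": 0,"dx": 0,"dy": 0,"dz": 30,"claw": 4},{"ax": 0,"ay": 0,"az": 0,"dx": 0,"dy": 0,"dz": 25,"claw": 4},{"ax": 0,"ay": 0,"az": 0,"dx": 0,"dy": 0,"dz": 0,"claw": 4},{"ax": 0,"ay": 0,"az": 0,"dx": 0,"dy": 0,"dz": 0,"claw": 4},{"ax": 0,"ay": 0,"az": 0,"dx": 0,"dy": 0,"dz": 0,"claw": 4}])

```text
time_s: 34.15
tcp_pos: [0.6015, -0.0167, 0.1337]
ee_rot: [[0.119, -0.993, 0.001], [-0.993, -0.119, -0.0], [0.0, -0.001, -1.0]]
wrist_force: [0.6, 0.1, -0.3]
gripper_width: 0.111
gripper_force: 30.0
```

```bash
python3 - <<'E'
from chk import *
plan([(slot(3,88),RP)]);held(3,'w11');roll(40,'s11')
E
```

```text
turn [-0.  -0.   0.1] then shift [ 0.3 -1.4 45.7] ->  [602.9 -16.8  88. ]
tcp [ 38.5   0.3 133.8] board x [34.6 38.5 42.6] -y end [-40.  -39.8 -39.7] rim -y [-55.2 -51.  -46.9] rim -x [-107.6 -104.7 -101.7] +x [ 99.5 103.2 107.8]
tcp [ 38.4   0.2 133.6] edge +y at tcp z 41.6 at bottom 42.1 tilt -0.5
```

Aligned to within 1.5 mm. Inserting.

>>> play_rows(steps=[{"ax": 0,"ay": 0,"az": 0,"dx": 0.5,"dy": -1.4,"dz": 9,"claw": 4},{"ax": 0,"ay": 0,"az": 0,"dx": 0,"dy": 0,"dz": 10,"claw": 4},{"ax": 0,"ay": 0,"az": 0,"dx": 0,"dy": 0,"dz": 10,"claw": 4},{"ax": 0,"ay": 0,"az": 0,"dx": 0,"dy": 0,"dz": 8,"claw": 4},{"ax": 0,"ay": 0,"az": 0,"dx": 0,"dy": 0,"dz": 5,"claw": 4},{"ax": 0,"ay": 0,"az": 0,"dx": 0,"dy": 0,"dz": 4,"claw": 4},{"ax": 0,"ay": 0,"az": 0,"dx": 0,"dy": 0,"dz": 0,"claw": 4},{"ax": 0,"ay": 0,"az": 0,"dx": 0,"dy": 0,"dz": 0,"claw": 4}])

```text
time_s: 35.05
tcp_pos: [0.6019, -0.0177, 0.086]
ee_rot: [[0.118, -0.993, -0.002], [-0.993, -0.118, -0.0], [0.0, 0.002, -1.0]]
wrist_force: [0.3, -0.2, -0.4]
gripper_width: 0.112
gripper_force: 30.0
```

>>> play_rows(steps=[{"ax": 0,"ay": 0,"az": 0,"dx": 0,"dy": 0,"dz": 8,"claw": 4},{"ax": 0,"ay": 0,"az": 0,"dx": 0,"dy": 0,"dz": 8,"claw": 4},{"ax": 0,"ay": 0,"az": 0,"dx": 0,"dy": 0,"dz": 8,"claw": 4},{"ax": 0,"ay": 0,"az": 0,"dx": 0,"dy": 0,"dz": 5,"claw": 4},{"ax": 0,"ay": 0,"az": 0,"dx": 0,"dy": 0,"dz": 0,"claw": 4},{"ax": 0,"ay": 0,"az": 0,"dx": 0,"dy": 0,"dz": 0,"claw": 4}])

```text
time_s: 35.65
tcp_pos: [0.6016, -0.0177, 0.0565]
ee_rot: [[0.118, -0.993, -0.003], [-0.993, -0.118, -0.0], [0.0, 0.003, -1.0]]
wrist_force: [-0.1, -1.1, -1.3]
gripper_width: 0.113
gripper_force: 30.0
```

>>> play_rows(steps=[{"ax": 0,"ay": 0,"az": 0,"dx": 0,"dy": 0,"dz": 0,"claw": 22},{"ax": 0,"ay": 0,"az": 0,"dx": 0,"dy": 0,"dz": 0,"claw": 22},{"ax": 0,"ay": 0,"az": 0,"dx": 0,"dy": 0,"dz": 0,"claw": 22},{"ax": 0,"ay": 0,"az": 0,"dx": 0,"dy": 0,"dz": 0,"claw": 22},{"ax": 0,"ay": 0,"az": 0,"dx": 0,"dy": 0,"dz": -10,"claw": 24},{"ax": 0,"ay": 0,"az": 0,"dx": 0,"dy": 0,"dz": -20,"claw": 26},{"ax": 0,"ay": 0,"az": 0,"dx": 0,"dy": 0,"dz": -38,"claw": 26},{"ax": 0,"ay": 0,"az": 0,"dx": 0,"dy": 0,"dz": -38,"claw": 26},{"ax": 0,"ay": 0,"az": 0,"dx": 0,"dy": 0,"dz": -38,"claw": 26},{"ax": 0,"ay": 0,"az": 0,"dx": 0,"dy": 0,"dz": 0,"claw": 26}])

```text
time_s: 36.65
tcp_pos: [0.6055, -0.0175, 0.2086]
ee_rot: [[0.119, -0.993, 0.012], [-0.993, -0.119, 0.001], [0.001, -0.012, -1.0]]
wrist_force: [0.5, 0.4, -0.4]
gripper_width: 0.298
gripper_force: 0.0
```

>>> play_rows(steps=[{"ax": 0,"ay": 0,"az": 0,"dx": -34.3,"dy": 3.0,"dz": 1,"claw": 26},{"ax": 0,"ay": 0,"az": 0,"dx": -34.3,"dy": 3.0,"dz": 1,"claw": 26},{"ax": 0,"ay": 0,"az": 0,"dx": -34.3,"dy": 3.0,"dz": 1,"claw": 26},{"ax": 0,"ay": 0,"az": 0,"dx": -34.3,"dy": 3.0,"dz": 1,"claw": 26},{"ax": 0,"ay": 0,"az": 0,"dx": -34.3,"dy": 3.0,"dz": 1,"claw": 26},{"ax": 0,"ay": 0,"az": 0,"dx": -34.3,"dy": 3.0,"dz": 1,"claw": 26},{"ax": 0,"ay": 0,"az": 0,"dx": -34.3,"dy": 3.0,"dz": 1,"claw": 26},{"ax": 0,"ay": 0,"az": 0,"dx": -34.3,"dy": 3.0,"dz": 1,"claw": 26},{"ax": 0,"ay": 0,"az": 0,"dx": -34.3,"dy": 3.0,"dz": 1,"claw": 26},{"ax": 0,"ay": 0,"az": 0,"dx": -34.3,"dy": 3.0,"dz": 1,"claw": 26},{"ax": 4,"ay": 0.2,"az": 1,"dx": 0,"dy": 0,"dz": 0,"claw": 26},{"ax": 4,"ay": 0.2,"az": 1,"dx": 0,"dy": 0,"dz": 0,"claw": 26},{"ax": 4,"ay": 0.2,"az": 1,"dx": 0,"dy": 0,"dz": 0,"claw": 26},{"ax": 4,"ay": 0.2,"az": 1.1,"dx": 0,"dy": 0,"dz": 0,"claw": 26},{"ax": 4,"ay": 0.1,"az": 1.1,"dx": 0,"dy": 0,"dz": 0,"claw": 26},{"ax": 0,"ay": 0,"az": 0,"dx": 0,"dy": 7,"dz": 20,"claw": 26},{"ax": 0,"ay": 0,"az": 0,"dx": 0,"dy": 7,"dz": 20,"claw": 26},{"ax": 0,"ay": 0,"az": 0,"dx": 0,"dy": 0,"dz": 0,"claw": 26},{"ax": 0,"ay": 0,"az": 0,"dx": 0,"dy": 0,"dz": 0,"claw": 26},{"ax": 0,"ay": 0,"az": 0,"dx": 0,"dy": 0,"dz": 0,"claw": 26}])

```text
time_s: 38.65
tcp_pos: [0.5331, 0.3203, 0.15]
ee_rot: [[0.027, -0.939, 0.342], [-1.0, -0.024, 0.011], [-0.002, -0.342, -0.94]]
wrist_force: [0.3, 0.1, -0.4]
gripper_width: 0.3
gripper_force: 0.0
```

```bash
python3 - <<'E'
from chk import *
chk('t12');plan([(grasp(4,80),RG),(grasp(4),RG)])
E
```

```text
slot 0 112 [-80.3  -1. ] [ 9.9 78.1] 0.2 z [67.5 70.5]
slot 1 114 [-41.5  -2.1] [10.  83.7] 0.3 z [67.  71.1]
slot 2 119 [-2.9 -4.3] [10.1 81.7] 0.1 z [66.8 71. ]
slot 3 121 [36.6 -1.3] [78.4 10. ] 89.9 z [66.9 70.9]
turn [0.1 0.2 0.1] then shift [0.9 1.2 2.8] ->  [532.8 319.4 147. ]
turn [0. 0. 0.] then shift [-0.  0. 80.] ->  [560.3 320.1  71.9]
```

>>> play_rows(steps=[{"ax": 0,"ay": 0,"az": 0,"dx": 0.9,"dy": 1.2,"dz": 12.8,"claw": 26},{"ax": 0,"ay": 0,"az": 0,"dx": 0,"dy": 0,"dz": 14,"claw": 26},{"ax": 0,"ay": 0,"az": 0,"dx": 0,"dy": 0,"dz": 14,"claw": 26},{"ax": 0,"ay": 0,"az": 0,"dx": 0,"dy": 0,"dz": 14,"claw": 26},{"ax": 0,"ay": 0,"az": 0,"dx": 0,"dy": 0,"dz": 14,"claw": 26},{"ax": 0,"ay": 0,"az": 0,"dx": 0,"dy": 0,"dz": 14,"claw": 26},{"ax": 0,"ay": 0,"az": 0,"dx": 0,"dy": 0,"dz": 0,"claw": 26},{"ax": 0,"ay": 0,"az": 0,"dx": 0,"dy": 0,"dz": 0,"claw": 4},{"ax": 0,"ay": 0,"az": 0,"dx": 0,"dy": 0,"dz": 0,"claw": 4},{"ax": 0,"ay": 0,"az": 0,"dx": 0,"dy": 0,"dz": 0,"claw": 4},{"ax": 0,"ay": 0,"az": 0,"dx": 0,"dy": 0,"dz": 0,"claw": 4},{"ax": 0,"ay": 0,"az": 0,"dx": 0,"dy": 0,"dz": 0,"claw": 4}])

```text
time_s: 39.9
tcp_pos: [0.5598, 0.3201, 0.0715]
ee_rot: [[0.027, -0.939, 0.342], [-1.0, -0.025, 0.011], [-0.002, -0.342, -0.94]]
wrist_force: [-0.8, -0.5, 4.0]
gripper_width: 0.115
gripper_force: 30.0
```

>>> play_rows(steps=[{"ax": 0,"ay": 0,"az": 0,"dx": 0,"dy": 0,"dz": -10,"claw": 4},{"ax": 0,"ay": 0,"az": 0,"dx": 0,"dy": 0,"dz": -20,"claw": 4},{"ax": 0,"ay": 0,"az": 0,"dx": 0,"dy": 0,"dz": -30,"claw": 4},{"ax": 0,"ay": 0,"az": 0,"dx": 0,"dy": 0,"dz": -40,"claw": 4},{"ax": -4,"ay": -0.2,"az": -1.1,"dx": 0,"dy": 0,"dz": -11,"claw": 4},{"ax": -4,"ay": -0.2,"az": -1.1,"dx": 0,"dy": 0,"dz": -11,"claw": 4},{"ax": -4,"ay": -0.2,"az": -1,"dx": 0,"dy": 0,"dz": -11,"claw": 4},{"ax": -4,"ay": -0.2,"az": -1,"dx": 0,"dy": 0,"dz": -11,"claw": 4},{"ax": -4,"ay": -0.1,"az": -1,"dx": 0,"dy": 0,"dz": 0,"claw": 4},{"ax": 0,"ay": 0,"az": 0,"dx": 38.1,"dy": -9.7,"dz": 0,"claw": 4},{"ax": 0,"ay": 0,"az": 0,"dx": 38.1,"dy": -9.7,"dz": 0,"claw": 4},{"ax": 0,"ay": 0,"az": 0,"dx": 38.1,"dy": -9.7,"dz": 0,"claw": 4},{"ax": 0,"ay": 0,"az": 0,"dx": 38.1,"dy": -9.7,"dz": 0,"claw": 4},{"ax": 0,"ay": 0,"az": 0,"dx": 38.1,"dy": -9.7,"dz": 0,"claw": 4},{"ax": 0,"ay": 0,"az": 0,"dx": 38.1,"dy": -9.7,"dz": 0,"claw": 4},{"ax": 0,"ay": 0,"az": 0,"dx": 38.1,"dy": -9.7,"dz": 0,"claw": 4},{"ax": 0,"ay": 0,"az": 0,"dx": 38.1,"dy": -9.7,"dz": 0,"claw": 4},{"ax": 0,"ay": 0,"az": 0,"dx": 38.1,"dy": -9.7,"dz": 0,"claw": 4},{"ax": 0,"ay": 0,"az": 0,"dx": 0,"dy": 0,"dz": 20,"claw": 4},{"ax": 0,"ay": 0,"az": 0,"dx": 0,"dy": 0,"dz": 0,"claw": 4}])

```text
time_s: 41.9
tcp_pos: [0.6398, -0.0134, 0.1831]
ee_rot: [[0.115, -0.993, -0.01], [-0.993, -0.115, -0.0], [-0.001, 0.009, -1.0]]
wrist_force: [-0.8, 1.0, -0.4]
gripper_width: 0.114
gripper_force: 30.0
```

>>> play_rows(steps=[{"ax": 0,"ay": 0,"az": 0,"dx": 0,"dy": 0,"dz": 30,"claw": 4},{"ax": 0,"ay": 0,"az": 0,"dx": 0,"dy": 0,"dz": 25,"claw": 4},{"ax": 0,"ay": 0,"az": 0,"dx": 0,"dy": 0,"dz": 0,"claw": 4},{"ax": 0,"ay": 0,"az": 0,"dx": 0,"dy": 0,"dz": 0,"claw": 4},{"ax": 0,"ay": 0,"az": 0,"dx": 0,"dy": 0,"dz": 0,"claw": 4}])

```text
time_s: 42.4
tcp_pos: [0.6429, -0.0116, 0.1337]
ee_rot: [[0.119, -0.993, 0.001], [-0.993, -0.119, -0.0], [0.0, -0.001, -1.0]]
wrist_force: [1.5, 0.9, 0.5]
gripper_width: 0.114
gripper_force: 30.0
```

```bash
python3 - <<'E'
from chk import *
plan([(slot(4,88),RP)]);held(4,'w13');roll(80,'s13')
E
```

```text
turn [-0.1 -0.   0.2] then shift [ 0.5  0.3 45.7] ->  [642.7 -12.2  88. ]
tcp [ 80.3   0.5 133.8] board x [76.1 80.3 84.5] -y end [-40.2 -40.  -39.9] rim -y [-55.2 -51.1 -46.9] rim -x None +x [100.1 103.9 108. ]
tcp [ 80.1   0.3 133.6] edge +y at tcp z 42.6 at bottom 40.8 tilt 2.2
```

>>> play_rows(steps=[{"ax": 0,"ay": 0,"az": 0,"dx": 0.6,"dy": 0.2,"dz": 9,"claw": 4},{"ax": 0,"ay": 0,"az": 0,"dx": 0,"dy": 0,"dz": 10,"claw": 4},{"ax": 0,"ay": 0,"az": 0,"dx": 0,"dy": 0,"dz": 10,"claw": 4},{"ax": 0,"ay": 0,"az": 0,"dx": 0,"dy": 0,"dz": 8,"claw": 4},{"ax": 0,"ay": 0,"az": 0,"dx": 0,"dy": 0,"dz": 5,"claw": 4},{"ax": 0,"ay": 0,"az": 0,"dx": 0,"dy": 0,"dz": 4,"claw": 4},{"ax": 0,"ay": 0,"az": 0,"dx": 0,"dy": 0,"dz": 0,"claw": 4},{"ax": 0,"ay": 0,"az": 0,"dx": 0,"dy": 0,"dz": 0,"claw": 4}])

```text
time_s: 43.3
tcp_pos: [0.6418, -0.0129, 0.0858]
ee_rot: [[0.118, -0.993, -0.002], [-0.993, -0.118, -0.001], [0.0, 0.002, -1.0]]
wrist_force: [0.1, -0.3, -0.0]
gripper_width: 0.11
gripper_force: 30.0
```

>>> play_rows(steps=[{"ax": 0,"ay": 0,"az": 0,"dx": 0,"dy": 0,"dz": 8,"claw": 4},{"ax": 0,"ay": 0,"az": 0,"dx": 0,"dy": 0,"dz": 8,"claw": 4},{"ax": 0,"ay": 0,"az": 0,"dx": 0,"dy": 0,"dz": 8,"claw": 4},{"ax": 0,"ay": 0,"az": 0,"dx": 0,"dy": 0,"dz": 5,"claw": 4},{"ax": 0,"ay": 0,"az": 0,"dx": 0,"dy": 0,"dz": 0,"claw": 4},{"ax": 0,"ay": 0,"az": 0,"dx": 0,"dy": 0,"dz": 0,"claw": 4}])

```text
time_s: 43.9
tcp_pos: [0.6415, -0.013, 0.0565]
ee_rot: [[0.118, -0.993, -0.002], [-0.993, -0.118, -0.001], [0.0, 0.002, -1.0]]
wrist_force: [-1.0, -0.2, -0.5]
gripper_width: 0.117
gripper_force: 30.0
```

>>> play_rows(steps=[{"ax": 0,"ay": 0,"az": 0,"dx": 0,"dy": 0,"dz": 0,"claw": 22},{"ax": 0,"ay": 0,"az": 0,"dx": 0,"dy": 0,"dz": 0,"claw": 22},{"ax": 0,"ay": 0,"az": 0,"dx": 0,"dy": 0,"dz": 0,"claw": 22},{"ax": 0,"ay": 0,"az": 0,"dx": 0,"dy": 0,"dz": 0,"claw": 22},{"ax": 0,"ay": 0,"az": 0,"dx": 0,"dy": 0,"dz": -10,"claw": 24},{"ax": 0,"ay": 0,"az": 0,"dx": 0,"dy": 0,"dz": -20,"claw": 30},{"ax": 0,"ay": 0,"az": 0,"dx": 0,"dy": 0,"dz": -38,"claw": 40},{"ax": 0,"ay": 0,"az": 0,"dx": 0,"dy": 0,"dz": -38,"claw": 40},{"ax": 0,"ay": 0,"az": 0,"dx": 0,"dy": 0,"dz": -38,"claw": 40},{"ax": 0,"ay": 0,"az": 0,"dx": -45,"dy": 0,"dz": -10,"claw": 40},{"ax": 0,"ay": 0,"az": 0,"dx": -45,"dy": 0,"dz": -10,"claw": 40},{"ax": 0,"ay": 0,"az": 0,"dx": -45,"dy": 0,"dz": -10,"claw": 40},{"ax": 0,"ay": 0,"az": 0,"dx": 0,"dy": 0,"dz": 0,"claw": 40}])

```text
time_s: 45.2
tcp_pos: [0.6263, 0.1261, 0.2335]
ee_rot: [[0.124, -0.992, 0.003], [-0.992, -0.124, 0.002], [-0.001, -0.003, -1.0]]
wrist_force: [-0.5, -0.3, -0.3]
gripper_width: 0.464
gripper_force: 0.0
```

```bash
cat > lid.py <<'E'
from chk import *; from m import rect,sel
def lid(f,box=(.3,.7,-.48,-.17)):
    out=[]
    for n in('top','scene'):
        w=cloud(snap(n,f+n));h=sel(w,box,(.066,.088));p=sel(w,box,(.037,.05));print(n,len(h),'lid',rect(p),'handle',rect(h),'z',np.round(np.percentile(p[:,2]*1000,[10,50,90]),1))
E
python3 - <<'E'
from lid import *
st();chk('t14');lid('l0')
E
```

```text
45.2 [0.6263 0.1261 0.2335] [[0.124, -0.992, 0.003], [-0.992, -0.124, 0.002], [-0.001, -0.003, -1.0]] [ 25.9  23.4   2.2  -0.  -68.6 -18.7] [-0.49448785 -0.30385165 -0.26277789] 0.4637698816373708 0.0
slot 0 114 [-80.3  -0.9] [10.  78.2] 0.2 z [67.2 70.6]
slot 1 113 [-41.5   0.9] [10.  77.9] 0.3 z [67.5 70.5]
slot 2 117 [-2.9 -2.7] [10.  78.4] 0.2 z [67.3 71.3]
slot 3 120 [36.7 -1.4] [10.  78.5] 0.1 z [67.6 70.1]
slot 4 124 [76.9 -2.3] [10.2 78.9] 0.2 z [66.9 70.5]
top 121 lid [array([ 550. , -281.5]), array([340.9, 110.4]), np.float64(20.4)] handle [array([ 492.1, -302.9]), array([12.3, 64.6]), np.float64(19.6)] z [40.8 43.5 46.4]
scene 84 lid [array([ 494.2, -299.7]), array([222.5, 114.3]), np.float64(20.4)] handle [array([ 495.4, -299.2]), array([14.1, 65. ]), np.float64(17.7)] z [40.  42.5 45. ]
```

```bash
python3 - <<'E'
from plan import *
Q=ori(20.2)
plan([([493.3,-301.5,230],Q),([493.3,-301.5,120],Q),([493.3,-301.5,67],Q)])
E
```

```text
turn [  0.1   0.  -13.4] then shift [351.1 270.3   1.1] ->  [ 493.3 -301.5  230. ]
turn [0. 0. 0.] then shift [  0.   0. 110.] ->  [ 493.3 -301.5  120. ]
turn [0. 0. 0.] then shift [ 0.  0. 53.] ->  [ 493.3 -301.5   67. ]
```

>>> play_rows(steps=[{"ax": 0,"ay": 0,"az": -6.7,"dx": 0,"dy": 0,"dz": 0,"claw": 40},{"ax": 0,"ay": 0,"az": -6.7,"dx": 0,"dy": 0,"dz": 0,"claw": 40},{"ax": 0,"ay": 0,"az": 0,"dx": 31.9,"dy": 24.6,"dz": 0,"claw": 40},{"ax": 0,"ay": 0,"az": 0,"dx": 31.9,"dy": 24.6,"dz": 0,"claw": 40},{"ax": 0,"ay": 0,"az": 0,"dx": 31.9,"dy": 24.6,"dz": 0,"claw": 40},{"ax": 0,"ay": 0,"az": 0,"dx": 31.9,"dy": 24.6,"dz": 0,"claw": 40},{"ax": 0,"ay": 0,"az": 0,"dx": 31.9,"dy": 24.6,"dz": 0,"claw": 40},{"ax": 0,"ay": 0,"az": 0,"dx": 31.9,"dy": 24.6,"dz": 0,"claw": 40},{"ax": 0,"ay": 0,"az": 0,"dx": 31.9,"dy": 24.6,"dz": 0,"claw": 40},{"ax": 0,"ay": 0,"az": 0,"dx": 31.9,"dy": 24.6,"dz": 0,"claw": 40},{"ax": 0,"ay": 0,"az": 0,"dx": 31.9,"dy": 24.6,"dz": 0,"claw": 40},{"ax": 0,"ay": 0,"az": 0,"dx": 31.9,"dy": 24.6,"dz": 0,"claw": 40},{"ax": 0,"ay": 0,"az": 0,"dx": 31.9,"dy": 24.6,"dz": 0,"claw": 40},{"ax": 0,"ay": 0,"az": 0,"dx": 0,"dy": 0,"dz": 30,"claw": 40},{"ax": 0,"ay": 0,"az": 0,"dx": 0,"dy": 0,"dz": 30,"claw": 40},{"ax": 0,"ay": 0,"az": 0,"dx": 0,"dy": 0,"dz": 30,"claw": 40},{"ax": 0,"ay": 0,"az": 0,"dx": 0,"dy": 0,"dz": 0,"claw": 40},{"ax": 0,"ay": 0,"az": 0,"dx": 0,"dy": 0,"dz": 0,"claw": 40},{"ax": 0,"ay": 0,"az": 0,"dx": 0,"dy": 0,"dz": 0,"claw": 40}])

```text
time_s: 47.25
tcp_pos: [0.4937, -0.3025, 0.1431]
ee_rot: [[0.345, -0.939, 0.001], [-0.939, -0.345, -0.002], [0.002, -0.0, -1.0]]
wrist_force: [-0.1, -0.2, -0.4]
gripper_width: 0.462
gripper_force: 0.0
```

```bash
python3 - <<'E'
from lid import *
plan([([493.3,-301.5,67],ori(20.2))])
w=wcloud(snap('wrist','wl'))/1000
h=sel(w,(.42,.57,-.38,-.22),(.066,.086));p=sel(w,(.3,.7,-.48,-.17),(.037,.05));print('wrist lid',rect(p),'handle',len(h),rect(h),np.median(h,0))
E
```

```text
turn [-0.  -0.1 -0. ] then shift [-1.   0.  76.1] ->  [ 493.3 -301.5   67. ]
wrist lid [array([ 493.1, -302.5]), array([216.3, 109.7]), np.float64(20.5)] handle 1459 [array([ 493.5, -302.7]), array([11.5, 65.2]), np.float64(20.6)] [ 0.49448396 -0.3056628   0.07760664]
```

View pics/wl.png

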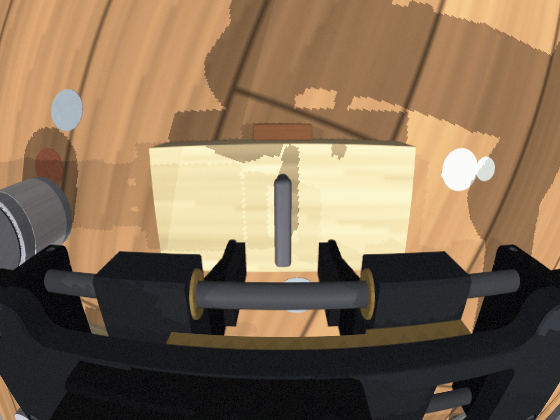

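The handle at (283,220) is centred between the fingers at (235,270) and (328,270), and the wrist rectangle of 216×110 matches the lid. I'll grip and lift.

>>> play_rows(steps=[{"ax": 0,"ay": 0,"az": -0.3,"dx": 0,"dy": 0,"dz": 26,"claw": 40},{"ax": 0,"ay": 0,"az": 0,"dx": 0,"dy": 0,"dz": 20,"claw": 40},{"ax": 0,"ay": 0,"az": 0,"dx": 0,"dy": 0,"dz": 15,"claw": 40},{"ax": 0,"ay": 0,"az": 0,"dx": 0,"dy": 0,"dz": 15,"claw": 40},{"ax": 0,"ay": 0,"az": 0,"dx": 0,"dy": 0,"dz": 0,"claw": 40},{"ax": 0,"ay": 0,"az": 0,"dx": 0,"dy": 0,"dz": 0,"claw": 5},{"ax": 0,"ay": 0,"az": 0,"dx": 0,"dy": 0,"dz": 0,"claw": 5},{"ax": 0,"ay": 0,"az": 0,"dx": 0,"dy": 0,"dz": 0,"claw": 5},{"ax": 0,"ay": 0,"az": 0,"dx": 0,"dy": 0,"dz": 0,"claw": 5},{"ax": 0,"ay": 0,"az": 0,"dx": 0,"dy": 0,"dz": 0,"claw": 5},{"ax": 0,"ay": 0,"az": 0,"dx": 0,"dy": 0,"dz": 0,"claw": 5},{"ax": 0,"ay": 0,"az": 0,"dx": 0,"dy": 0,"dz": 0,"claw": 5}])

```text
time_s: 48.5
tcp_pos: [0.4928, -0.3017, 0.0657]
ee_rot: [[0.35, -0.937, -0.002], [-0.937, -0.35, -0.001], [0.0, 0.002, -1.0]]
wrist_force: [-1.5, 0.2, 5.5]
gripper_width: 0.129
gripper_force: 30.0
```

```bash
sed -i 's/\[563.2,-21.5\]/[563.2,-21.9]/' plan.py; python3 - <<'E'
from plan import *
s=np.array(sense()['tcp_pos'])*1000
plan([(np.r_[s[:2],220],ori(20.5)),(np.r_[CASE,220],ori(6.7)),(np.r_[CASE,103],ori(6.7))])
E
```

```text
turn [ 0.1 -0.  -0. ] then shift [   0.     0.  -154.3] ->  [ 492.8 -301.7  220. ]
turn [ 0.   0.  13.8] then shift [-269.6 -102.5    0. ] ->  [563.2 -21.9 220. ]
turn [0. 0. 0.] then shift [  0.   0. 117.] ->  [563.2 -21.9 103. ]
```

>>> play_rows(steps=[{"ax": 0,"ay": 0,"az": 0,"dx": 0,"dy": 0,"dz": -10,"claw": 5},{"ax": 0,"ay": 0,"az": 0,"dx": 0,"dy": 0,"dz": -25,"claw": 5},{"ax": 0,"ay": 0,"az": 0,"dx": 0,"dy": 0,"dz": -30,"claw": 5},{"ax": 0,"ay": 0,"az": 0,"dx": 0,"dy": 0,"dz": -30,"claw": 5},{"ax": 0,"ay": 0,"az": 0,"dx": 0,"dy": 0,"dz": -30,"claw": 5},{"ax": 0,"ay": 0,"az": 0,"dx": 0,"dy": 0,"dz": -20,"claw": 5},{"ax": 0,"ay": 0,"az": 4.6,"dx": 0,"dy": 0,"dz": -10,"claw": 5},{"ax": 0,"ay": 0,"az": 4.6,"dx": 0,"dy": 0,"dz": 0,"claw": 5},{"ax": 0,"ay": 0,"az": 4.6,"dx": 0,"dy": 0,"dz": 0,"claw": 5},{"ax": 0,"ay": 0,"az": 0,"dx": -27,"dy": -10.3,"dz": 0,"claw": 5},{"ax": 0,"ay": 0,"az": 0,"dx": -27,"dy": -10.3,"dz": 0,"claw": 5},{"ax": 0,"ay": 0,"az": 0,"dx": -27,"dy": -10.3,"dz": 0,"claw": 5},{"ax": 0,"ay": 0,"az": 0,"dx": -27,"dy": -10.3,"dz": 0,"claw": 5},{"ax": 0,"ay": 0,"az": 0,"dx": -27,"dy": -10.3,"dz": 0,"claw": 5},{"ax": 0,"ay": 0,"az": 0,"dx": -27,"dy": -10.3,"dz": 0,"claw": 5},{"ax": 0,"ay": 0,"az": 0,"dx": -27,"dy": -10.3,"dz": 0,"claw": 5},{"ax": 0,"ay": 0,"az": 0,"dx": -27,"dy": -10.3,"dz": 0,"claw": 5},{"ax": 0,"ay": 0,"az": 0,"dx": -27,"dy": -10.3,"dz": 0,"claw": 5},{"ax": 0,"ay": 0,"az": 0,"dx": -27,"dy": -10.3,"dz": 0,"claw": 5},{"ax": 0,"ay": 0,"az": 0,"dx": 0,"dy": 0,"dz": 0,"claw": 5}])

```text
time_s: 50.5
tcp_pos: [0.5641, -0.0185, 0.219]
ee_rot: [[0.12, -0.993, -0.003], [-0.993, -0.12, 0.0], [-0.001, 0.003, -1.0]]
wrist_force: [-0.2, 0.8, -2.5]
gripper_width: 0.135
gripper_force: 30.0
```

>>> play_rows(steps=[{"ax": 0,"ay": 0,"az": 0,"dx": 0,"dy": 0,"dz": 0,"claw": 5},{"ax": 0,"ay": 0,"az": 0,"dx": 0,"dy": 0,"dz": 0,"claw": 5},{"ax": 0,"ay": 0,"az": 0,"dx": 0,"dy": 0,"dz": 0,"claw": 5}])

```text
time_s: 50.8
tcp_pos: [0.5634, -0.0222, 0.2197]
ee_rot: [[0.115, -0.993, -0.003], [-0.993, -0.115, -0.0], [0.0, 0.003, -1.0]]
wrist_force: [0.9, 0.2, -3.4]
gripper_width: 0.134
gripper_force: 30.0
```

```bash
python3 - <<'E'
from lid import *
plan([(np.r_[CASE,135],ori(6.7))])
t=cf(np.array(sense()['tcp_pos'])*1000)
w=wcloud(snap('wrist','wm'));q=cf(w).reshape(-1,3);q=q[~np.isnan(q[:,0])]
# lid top at tcp z-67+44
p=q[(abs(q[:,2]-(t[2]-23))<5)&(abs(q[:,0])<130)&(q[:,1]<80)&(q[:,1]>-80)]
print('tcp',t,'wrist lid',len(p),np.round(np.percentile(p[:,0],[.5,99.5]),1),np.round(np.percentile(p[:,1],[.5,99.5]),1),cv2.minAreaRect(p[:,:2].astype(np.float32)),'z vs x,y fit',np.round(np.linalg.lstsq(np.c_[p[:,:2],np.ones(len(p))],p[:,2],rcond=None)[0],4))
s=snap('scene','sm');cv2.imwrite('pics/c14.png',np.hstack([cv2.resize(s['frame'][130:265,195:345],(450,405)),ld('wm')['frame'][:405,100:440]]))
E
```

```text
turn [ 0.2 -0.  -0.1] then shift [-0.3  0.2 84.7] ->  [563.2 -21.9 135. ]
tcp [ 1.95605915e-01 -3.27950315e-01  2.19697869e+02] wrist lid 34595 [-106.4  106.6] [-55.6  48.4] ((0.0422210693359375, -1.3228683471679688), (109.35437774658203, 216.4319610595703), 89.91012573242188) z vs x,y fit [-1.300000e-03  4.100000e-03  1.978067e+02]
```

View pics/c14.png

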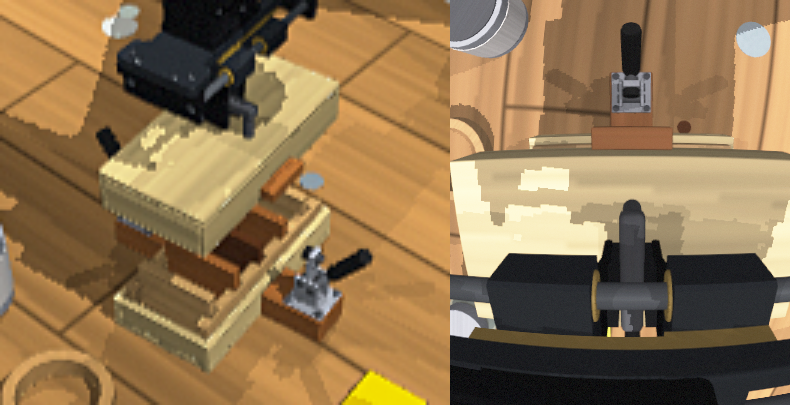

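The lid hangs level over the case, with its near corner at (205,255) and the case corner below at (210,365). The wrist fit puts it 1.2 mm too far to −y. I'll correct that and lower it.

>>> play_rows(steps=[{"ax": 0,"ay": 0,"az": 0,"dx": -1.2,"dy": 0,"dz": 15,"claw": 5},{"ax": 0,"ay": 0,"az": 0,"dx": 0,"dy": 0,"dz": 25,"claw": 5},{"ax": 0,"ay": 0,"az": 0,"dx": 0,"dy": 0,"dz": 25,"claw": 5},{"ax": 0,"ay": 0,"az": 0,"dx": 0,"dy": 0,"dz": 20,"claw": 5},{"ax": 0,"ay": 0,"az": 0,"dx": 0,"dy": 0,"dz": 10,"claw": 5},{"ax": 0,"ay": 0,"az": 0,"dx": 0,"dy": 0,"dz": 0,"claw": 5},{"ax": 0,"ay": 0,"az": 0,"dx": 0,"dy": 0,"dz": 0,"claw": 5},{"ax": 0,"ay": 0,"az": 0,"dx": 0,"dy": 0,"dz": 0,"claw": 5}])

```text
time_s: 51.7
tcp_pos: [0.5646, -0.0201, 0.1263]
ee_rot: [[0.116, -0.993, 0.001], [-0.993, -0.116, -0.0], [0.0, -0.001, -1.0]]
wrist_force: [0.7, -0.3, -3.7]
gripper_width: 0.135
gripper_force: 30.0
```

```bash
python3 - <<'E'
from lid import *
st()
t=cf(np.array(sense()['tcp_pos'])*1000)
w=wcloud(snap('wrist','wn'));q=cf(w).reshape(-1,3);q=q[~np.isnan(q[:,0])]
p=q[(abs(q[:,2]-(t[2]-23))<5)&(abs(q[:,0])<130)&(q[:,1]<80)&(q[:,1]>-80)]
print('tcp',t,cv2.minAreaRect(p[:,:2].astype(np.float32)),np.median(p[:,2]))
E
```

```text
51.7 [ 0.5646 -0.0201  0.1263] [[0.116, -0.993, 0.001], [-0.993, -0.116, -0.0], [0.0, -0.001, -1.0]] [ 14.4  22.2 -16.7   0.  -51.1  -7.7] [ 0.69212773 -0.29098939 -3.71567013] 0.13524826463656378 29.998472929000854
tcp [  1.5840605    1.58568489 126.3089715 ] ((1.6904449462890625, 0.4832763671875), (109.9299545288086, 216.9583740234375), 89.73285675048828) 104.36489957634195
```

>>> play_rows(steps=[{"ax": 0,"ay": 0,"az": 0.2,"dx": 0.4,"dy": 1.5,"dz": 0,"claw": 5},{"ax": 0,"ay": 0,"az": 0,"dx": 0,"dy": 0,"dz": 5,"claw": 5},{"ax": 0,"ay": 0,"az": 0,"dx": 0,"dy": 0,"dz": 5,"claw": 5},{"ax": 0,"ay": 0,"az": 0,"dx": 0,"dy": 0,"dz": 5,"claw": 5},{"ax": 0,"ay": 0,"az": 0,"dx": 0,"dy": 0,"dz": 3,"claw": 5},{"ax": 0,"ay": 0,"az": 0,"dx": 0,"dy": 0,"dz": 0,"claw": 5},{"ax": 0,"ay": 0,"az": 0,"dx": 0,"dy": 0,"dz": 0,"claw": 5}])

```text
time_s: 52.45
tcp_pos: [0.5621, -0.0208, 0.1067]
ee_rot: [[0.113, -0.994, -0.002], [-0.994, -0.113, -0.001], [0.0, 0.002, -1.0]]
wrist_force: [1.0, -0.4, -4.2]
gripper_width: 0.131
gripper_force: 30.0
```

>>> play_rows(steps=[{"ax": 0,"ay": 0,"az": 0,"dx": 0,"dy": 0,"dz": 2,"claw": 5},{"ax": 0,"ay": 0,"az": 0,"dx": 0,"dy": 0,"dz": 2,"claw": 5},{"ax": 0,"ay": 0,"az": 0,"dx": 0,"dy": 0,"dz": 1,"claw": 5},{"ax": 0,"ay": 0,"az": 0,"dx": 0,"dy": 0,"dz": 0,"claw": 5},{"ax": 0,"ay": 0,"az": 0,"dx": 0,"dy": 0,"dz": 0,"claw": 5}])

```text
time_s: 52.95
tcp_pos: [0.5621, -0.0208, 0.1019]
ee_rot: [[0.113, -0.994, -0.002], [-0.994, -0.113, -0.0], [0.0, 0.002, -1.0]]
wrist_force: [0.1, -0.2, -3.8]
gripper_width: 0.13
gripper_force: 30.0
```

>>> play_rows(steps=[{"ax": 0,"ay": 0,"az": 0,"dx": 0,"dy": 0,"dz": 0,"claw": 30},{"ax": 0,"ay": 0,"az": 0,"dx": 0,"dy": 0,"dz": 0,"claw": 30},{"ax": 0,"ay": 0,"az": 0,"dx": 0,"dy": 0,"dz": 0,"claw": 30},{"ax": 0,"ay": 0,"az": 0,"dx": 0,"dy": 0,"dz": 0,"claw": 30},{"ax": 0,"ay": 0,"az": 0,"dx": 0,"dy": 0,"dz": 0,"claw": 30},{"ax": 0,"ay": 0,"az": 0,"dx": 0,"dy": 0,"dz": -10,"claw": 30},{"ax": 0,"ay": 0,"az": 0,"dx": 0,"dy": 0,"dz": -20,"claw": 30},{"ax": 0,"ay": 0,"az": 0,"dx": 0,"dy": 0,"dz": -35,"claw": 20},{"ax": 0,"ay": 0,"az": 0,"dx": 0,"dy": 0,"dz": -35,"claw": 10},{"ax": 0,"ay": 0,"az": 0,"dx": 0,"dy": 0,"dz": 0,"claw": 0},{"ax": 0,"ay": 0,"az": 0,"dx": 0,"dy": 0,"dz": 0,"claw": 0},{"ax": 0,"ay": 0,"az": 0,"dx": 0,"dy": 0,"dz": 0,"claw": 0}])

```text
time_s: 54.15
tcp_pos: [0.5615, -0.0208, 0.2013]
ee_rot: [[0.113, -0.994, -0.004], [-0.994, -0.113, -0.0], [-0.0, 0.004, -1.0]]
wrist_force: [0.2, 0.1, -0.7]
gripper_width: 0.029
gripper_force: 0.0
```

```bash
cat > cl.py <<'E'
from lid import *
def cp(y,z): a=np.radians(CY);return np.array([CASE[0]-y*np.sin(a),CASE[1]+y*np.cos(a),z])
def lidcase(f):
    w=wcloud(snap('wrist',f));q=cf(w).reshape(-1,3);q=q[~np.isnan(q[:,0])]
    p=q[(q[:,2]>70)&(q[:,2]<90)&(abs(q[:,0])<125)&(abs(q[:,1])<62)];c=np.linalg.lstsq(np.c_[p[:,:2],np.ones(len(p))],p[:,2],rcond=None)[0]
    print('lid in case',cv2.minAreaRect(p[:,:2].astype(np.float32)),'z',np.median(p[:,2]),'tilt',c[:2])
E
python3 - <<'E'
from cl import *
lidcase('wo');st()
for s in(1,-1):
  plan([(cp(s*y,z),RP) for y,z in [(100,170),(108,124),(115.6,124),(130.6,117.5),(143.9,107),(154.2,93),(160.5,76),(160.5,73)]])
E
```

```text
lid in case ((-1.3708114624023438, -0.1627349853515625), (108.73429870605469, 216.3980255126953), 89.82682037353516) z 79.92344025810671 tilt [-0.00023413  0.00115926]
54.2 [ 0.5615 -0.0208  0.2009] [[0.113, -0.994, -0.004], [-0.994, -0.113, -0.001], [0.0, 0.005, -1.0]] [ 14.4  17.7 -11.5  -0.  -61.1  -7.9] [-0.17086484  0.2731168   0.07966281] 0.019342844589618397 0.0
turn [ 0.3 -0.  -0.2] then shift [-98.7  -1.6  30.9] ->  [551.5  77.4 170. ]
turn [0. 0. 0.] then shift [-8. -0. 46.] ->  [550.6  85.4 124. ]
turn [0. 0. 0.] then shift [-7.6  0.   0. ] ->  [549.7  92.9 124. ]
turn [0. 0. 0.] then shift [-15.   -0.    6.5] ->  [548.  107.8 117.5]
turn [0. 0. 0.] then shift [-13.3   0.   10.5] ->  [546.4 121.  107. ]
turn [0. 0. 0.] then shift [-10.3   0.   14. ] ->  [545.2 131.2  93. ]
turn [0. 0. 0.] then shift [-6.3 -0.  17. ] ->  [544.5 137.5  76. ]
turn [0. 0. 0.] then shift [0. 0. 3.] ->  [544.5 137.5  73. ]
turn [ 0.3 -0.  -0.2] then shift [101.3  -1.6  30.9] ->  [ 574.9 -121.2  170. ]
turn [0. 0. 0.] then shift [ 8.  0. 46.] ->  [ 575.8 -129.2  124. ]
turn [0. 0. 0.] then shift [ 7.6 -0.   0. ] ->  [ 576.7 -136.7  124. ]
turn [0. 0. 0.] then shift [15.   0.   6.5] ->  [ 578.4 -151.6  117.5]
turn [0. 0. 0.] then shift [13.3 -0.  10.5] ->  [ 580.  -164.8  107. ]
turn [0. 0. 0.] then shift [10.3 -0.  14. ] ->  [ 581.2 -175.    93. ]
turn [0. 0. 0.] then shift [ 6.3  0.  17. ] ->  [ 581.9 -181.3   76. ]
turn [0. 0. 0.] then shift [0. 0. 3.] ->  [ 581.9 -181.3   73. ]
```

The lid is seated: its top is at 79.9 mm, tilt is under 0.2°, and it is 1.4 mm off in x. Next is the +y clamp.

>>> play_rows(steps=[{"ax": 0,"ay": 0,"az": 0,"dx": -33,"dy": -0.5,"dz": 0,"claw": 0},{"ax": 0,"ay": 0,"az": 0,"dx": -33,"dy": -0.5,"dz": 0,"claw": 0},{"ax": 0,"ay": 0,"az": 0,"dx": -33,"dy": -0.5,"dz": 0,"claw": 0},{"ax": 0,"ay": 0,"az": 0,"dx": 0,"dy": 0,"dz": 31,"claw": 0},{"ax": 0,"ay": 0,"az": 0,"dx": 0,"dy": 0,"dz": 0,"claw": 0},{"ax": 0,"ay": 0,"az": 0,"dx": 0,"dy": 0,"dz": 0,"claw": 0},{"ax": 0,"ay": 0,"az": 0,"dx": 0,"dy": 0,"dz": 0,"claw": 0}])

```text
time_s: 54.9
tcp_pos: [0.5531, 0.0773, 0.1715]
ee_rot: [[0.112, -0.994, -0.001], [-0.994, -0.112, -0.001], [0.001, 0.001, -1.0]]
wrist_force: [0.1, -0.0, 0.8]
gripper_width: 0.006
gripper_force: 0.0
```

```bash
python3 - <<'E'
from cl import *
plan([(cp(107,124),RP)])
c=snap('scene','sc');q=cf(cloud(c)*1000).reshape(-1,3)
for s in(1,-1):
    p=q[(abs(q[:,0])<25)&(s*q[:,1]>108)&(s*q[:,1]<165)&(q[:,2]>75)&(q[:,2]<135)]
    for z in range(80,132,10):
        a=p[abs(p[:,2]-z)<4]
        if len(a)>2:print(s,z,len(a),np.round(np.median(a[:,0]),1),np.round(np.percentile(s*a[:,1],[5,50,95]),1))
E
```

```text
turn [ 0.1 -0.  -0.3] then shift [-7.3  1.6 47.5] ->  [550.7  84.4 124. ]
1 80 9 6.2 [116.1 120.7 128.8]
1 90 14 7.2 [116.  127.3 135.1]
1 100 15 6.4 [127.9 136.4 144.2]
1 110 17 6.0 [136.4 144.8 153.5]
1 120 18 1.5 [143.8 147.8 153.1]
-1 80 8 8.1 [110.7 113.4 118.6]
-1 90 19 4.7 [110.7 117.5 123.1]
-1 100 15 4.2 [117.1 122.2 129.2]
-1 110 24 5.2 [124.8 130.7 138.2]
-1 120 18 2.4 [131.2 135.8 145.5]
```

>>> play_rows(steps=[{"ax": 0,"ay": 0,"az": -0.3,"dx": -7.3,"dy": 1.6,"dz": 17.5,"claw": 0},{"ax": 0,"ay": 0,"az": 0,"dx": 0,"dy": 0,"dz": 20,"claw": 0},{"ax": 0,"ay": 0,"az": 0,"dx": 0,"dy": 0,"dz": 10,"claw": 0},{"ax": 0,"ay": 0,"az": 0,"dx": 0,"dy": 0,"dz": 0,"claw": 0},{"ax": 0,"ay": 0,"az": 0,"dx": 0,"dy": 0,"dz": 0,"claw": 0},{"ax": 0,"ay": 0,"az": 0,"dx": -4,"dy": 0,"dz": 0,"claw": 0},{"ax": 0,"ay": 0,"az": 0,"dx": -4.5,"dy": 0,"dz": 0,"claw": 0},{"ax": 0,"ay": 0,"az": 0,"dx": -5,"dy": 0,"dz": 2,"claw": 0},{"ax": 0,"ay": 0,"az": 0,"dx": -5,"dy": 0,"dz": 2.2,"claw": 0},{"ax": 0,"ay": 0,"az": 0,"dx": -5,"dy": 0,"dz": 2.3,"claw": 0},{"ax": 0,"ay": 0,"az": 0,"dx": -4.5,"dy": 0,"dz": 3.5,"claw": 0},{"ax": 0,"ay": 0,"az": 0,"dx": -4.5,"dy": 0,"dz": 3.5,"claw": 0},{"ax": 0,"ay": 0,"az": 0,"dx": -4.3,"dy": 0,"dz": 3.5,"claw": 0},{"ax": 0,"ay": 0,"az": 0,"dx": 0,"dy": 0,"dz": 0,"claw": 0},{"ax": 0,"ay": 0,"az": 0,"dx": 0,"dy": 0,"dz": 0,"claw": 0}])

```text
time_s: 56.45
tcp_pos: [0.5455, 0.1219, 0.106]
ee_rot: [[0.118, -0.993, -0.003], [-0.993, -0.118, 0.0], [-0.0, 0.002, -1.0]]
wrist_force: [-0.5, 0.8, -0.5]
gripper_width: 0.007
gripper_force: 0.0
```

```bash
python3 - <<'E'
from cl import *
print(cf(np.array(sense()['tcp_pos'])*1000));plan([(cp(154,93),RP),(cp(160.5,74.5),RP)])
s=snap('scene','sd');cv2.imwrite('pics/c15.png',cv2.resize(s['frame'][140:260,230:350],(560,560),interpolation=cv2.INTER_CUBIC))
E
```

```text
[ -0.82361486 144.87401881 106.03964887]
turn [0.1 0.  0.1] then shift [-9.1 -0.8 13. ] ->  [545.2 131.   93. ]
turn [0. 0. 0.] then shift [-6.5 -0.  18.5] ->  [544.5 137.5  74.5]
```

View pics/c15.png

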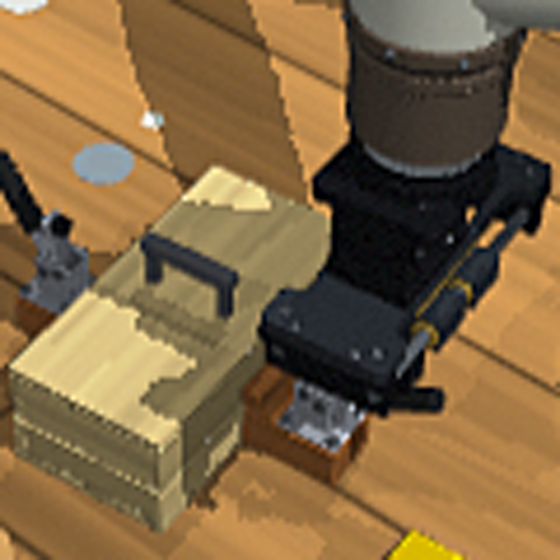

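The lid is seated on the case, and the +y handle at (415,400) is being pushed down under the gripper. I'll continue.

>>> play_rows(steps=[{"ax": 0,"ay": 0,"az": 0,"dx": -3,"dy": -0.4,"dz": 4.3,"claw": 0},{"ax": 0,"ay": 0,"az": 0,"dx": -3,"dy": -0.4,"dz": 4.3,"claw": 0},{"ax": 0,"ay": 0,"az": 0,"dx": -3,"dy": 0,"dz": 4.4,"claw": 0},{"ax": 0,"ay": 0,"az": 0,"dx": -2,"dy": 0,"dz": 4.2,"claw": 0},{"ax": 0,"ay": 0,"az": 0,"dx": -2,"dy": 0,"dz": 4.2,"claw": 0},{"ax": 0,"ay": 0,"az": 0,"dx": -1.5,"dy": 0,"dz": 4.1,"claw": 0},{"ax": 0,"ay": 0,"az": 0,"dx": -1,"dy": 0,"dz": 4,"claw": 0},{"ax": 0,"ay": 0,"az": 0,"dx": 0,"dy": 0,"dz": 1,"claw": 0},{"ax": 0,"ay": 0,"az": 0,"dx": 0,"dy": 0,"dz": 0,"claw": 0},{"ax": 0,"ay": 0,"az": 0,"dx": 0,"dy": 0,"dz": 0,"claw": 0}])

```text
time_s: 57.5
tcp_pos: [0.5448, 0.1372, 0.0762]
ee_rot: [[0.118, -0.993, -0.001], [-0.993, -0.118, 0.0], [-0.0, 0.001, -1.0]]
wrist_force: [-0.6, -2.0, 4.3]
gripper_width: 0.009
gripper_force: 2.5
```

>>> play_rows(steps=[{"ax": 0,"ay": 0,"az": 0,"dx": 0,"dy": 0,"dz": 1,"claw": 0},{"ax": 0,"ay": 0,"az": 0,"dx": 0,"dy": 0,"dz": 1,"claw": 0},{"ax": 0,"ay": 0,"az": 0,"dx": 0,"dy": 0,"dz": 0.5,"claw": 0},{"ax": 0,"ay": 0,"az": 0,"dx": 0,"dy": 0,"dz": 0,"claw": 0},{"ax": 0,"ay": 0,"az": 0,"dx": 0,"dy": 0,"dz": 0,"claw": 0}])

```text
time_s: 58.0
tcp_pos: [0.5449, 0.1372, 0.0759]
ee_rot: [[0.119, -0.993, -0.001], [-0.993, -0.119, -0.0], [0.0, 0.001, -1.0]]
wrist_force: [-4.9, -2.1, 17.4]
gripper_width: 0.01
gripper_force: 8.1
```

The hard stop came at tip z ≈ 62 mm, as predicted. Now the −y clamp.

>>> play_rows(steps=[{"ax": 0,"ay": 0,"az": 0,"dx": 0,"dy": 0,"dz": -15,"claw": 0},{"ax": 0,"ay": 0,"az": 0,"dx": 0,"dy": 0,"dz": -35,"claw": 0},{"ax": 0,"ay": 0,"az": 0,"dx": 0,"dy": 0,"dz": -45,"claw": 0},{"ax": 0,"ay": 0,"az": 0,"dx": 37,"dy": 0,"dz": 0,"claw": 0},{"ax": 0,"ay": 0,"az": 0,"dx": 37,"dy": 0,"dz": 0,"claw": 0},{"ax": 0,"ay": 0,"az": 0,"dx": 37,"dy": 0,"dz": 0,"claw": 0},{"ax": 0,"ay": 0,"az": 0,"dx": 37,"dy": 0,"dz": 0,"claw": 0},{"ax": 0,"ay": 0,"az": 0,"dx": 37,"dy": 0,"dz": 0,"claw": 0},{"ax": 0,"ay": 0,"az": 0,"dx": 37,"dy": 0,"dz": 0,"claw": 0},{"ax": 0,"ay": 0,"az": 0,"dx": 37,"dy": 0,"dz": 0,"claw": 0},{"ax": 0,"ay": 0,"az": 0,"dx": 0,"dy": 0,"dz": 0,"claw": 0},{"ax": 0,"ay": 0,"az": 0,"dx": 0,"dy": 0,"dz": 0,"claw": 0},{"ax": 0,"ay": 0,"az": 0,"dx": 0,"dy": 0,"dz": 0,"claw": 0}])

```text
time_s: 59.3
tcp_pos: [0.5753, -0.1193, 0.168]
ee_rot: [[0.119, -0.993, -0.002], [-0.993, -0.119, 0.0], [-0.0, 0.002, -1.0]]
wrist_force: [0.4, 0.9, 0.0]
gripper_width: 0.003
gripper_force: 0.0
```

```bash
python3 - <<'E'
from cl import *
print(cf(np.array(sense()['tcp_pos'])*1000));plan([(cp(-107,124),RP)])
E
```

```text
[  0.62902771 -98.12424104 167.99588999]
turn [0.1 0.  0.1] then shift [ 8.9  0.6 44. ] ->  [ 575.7 -128.2  124. ]
```

>>> play_rows(steps=[{"ax": 0,"ay": 0,"az": 0,"dx": 8.9,"dy": 0.6,"dz": 14,"claw": 0},{"ax": 0,"ay": 0,"az": 0,"dx": 0,"dy": 0,"dz": 20,"claw": 0},{"ax": 0,"ay": 0,"az": 0,"dx": 0,"dy": 0,"dz": 10,"claw": 0},{"ax": 0,"ay": 0,"az": 0,"dx": 0,"dy": 0,"dz": 0,"claw": 0},{"ax": 0,"ay": 0,"az": 0,"dx": 0,"dy": 0,"dz": 0,"claw": 0},{"ax": 0,"ay": 0,"az": 0,"dx": 4,"dy": 0,"dz": 0,"claw": 0},{"ax": 0,"ay": 0,"az": 0,"dx": 4.5,"dy": 0,"dz": 0,"claw": 0},{"ax": 0,"ay": 0,"az": 0,"dx": 5,"dy": 0,"dz": 2,"claw": 0},{"ax": 0,"ay": 0,"az": 0,"dx": 5,"dy": 0,"dz": 2.2,"claw": 0},{"ax": 0,"ay": 0,"az": 0,"dx": 5,"dy": 0,"dz": 2.3,"claw": 0},{"ax": 0,"ay": 0,"az": 0,"dx": 4.5,"dy": 0,"dz": 3.5,"claw": 0},{"ax": 0,"ay": 0,"az": 0,"dx": 4.5,"dy": 0,"dz": 3.5,"claw": 0},{"ax": 0,"ay": 0,"az": 0,"dx": 4.3,"dy": 0,"dz": 3.5,"claw": 0},{"ax": 0,"ay": 0,"az": 0,"dx": 0,"dy": 0,"dz": 0,"claw": 0},{"ax": 0,"ay": 0,"az": 0,"dx": 0,"dy": 0,"dz": 0,"claw": 0}])

```text
time_s: 60.8
tcp_pos: [0.5797, -0.1663, 0.1072]
ee_rot: [[0.118, -0.993, -0.003], [-0.993, -0.118, -0.001], [0.001, 0.003, -1.0]]
wrist_force: [-0.4, -0.1, -0.1]
gripper_width: 0.012
gripper_force: 0.0
```

```bash
python3 - <<'E'
from cl import *
print(cf(np.array(sense()['tcp_pos'])*1000));plan([(cp(-154,93),RP),(cp(-160.5,75),RP)])
E
```

```text
[  -0.44642656 -145.34151307  107.15514297]
turn [ 0.2 -0.   0.1] then shift [ 8.7 -0.4 14.2] ->  [ 581.2 -174.8   93. ]
turn [0. 0. 0.] then shift [ 6.5  0.  18. ] ->  [ 581.9 -181.3   75. ]
```

>>> play_rows(steps=[{"ax": 0,"ay": 0,"az": 0,"dx": 2.9,"dy": -0.4,"dz": 4.7,"claw": 0},{"ax": 0,"ay": 0,"az": 0,"dx": 2.9,"dy": 0,"dz": 4.7,"claw": 0},{"ax": 0,"ay": 0,"az": 0,"dx": 2.9,"dy": 0,"dz": 4.8,"claw": 0},{"ax": 0,"ay": 0,"az": 0,"dx": 2,"dy": 0,"dz": 4.2,"claw": 0},{"ax": 0,"ay": 0,"az": 0,"dx": 2,"dy": 0,"dz": 4.2,"claw": 0},{"ax": 0,"ay": 0,"az": 0,"dx": 1.5,"dy": 0,"dz": 4.1,"claw": 0},{"ax": 0,"ay": 0,"az": 0,"dx": 1,"dy": 0,"dz": 4,"claw": 0},{"ax": 0,"ay": 0,"az": 0,"dx": 0,"dy": 0,"dz": 1,"claw": 0},{"ax": 0,"ay": 0,"az": 0,"dx": 0,"dy": 0,"dz": 0,"claw": 0},{"ax": 0,"ay": 0,"az": 0,"dx": 0,"dy": 0,"dz": 0,"claw": 0}])

```text
time_s: 61.8
tcp_pos: [0.5821, -0.1792, 0.0774]
ee_rot: [[0.119, -0.993, -0.002], [-0.993, -0.119, 0.001], [-0.001, 0.002, -1.0]]
wrist_force: [-4.5, 9.8, 12.4]
gripper_width: 0.006
gripper_force: 6.4
```

>>> play_rows(steps=[{"ax": 0,"ay": 0,"az": 0,"dx": 0,"dy": 0,"dz": 1,"claw": 0},{"ax": 0,"ay": 0,"az": 0,"dx": 0,"dy": 0,"dz": 0.5,"claw": 0},{"ax": 0,"ay": 0,"az": 0,"dx": 0,"dy": 0,"dz": 0,"claw": 0},{"ax": 0,"ay": 0,"az": 0,"dx": 0,"dy": 0,"dz": 0,"claw": 0}])

```text
time_s: 62.2
tcp_pos: [0.5821, -0.1792, 0.077]
ee_rot: [[0.119, -0.993, -0.002], [-0.993, -0.119, 0.001], [-0.001, 0.002, -1.0]]
wrist_force: [-6.2, 9.8, 17.4]
gripper_width: 0.007
gripper_force: 8.8
```

>>> play_rows(steps=[{"ax": 0,"ay": 0,"az": 0,"dx": -1.5,"dy": 0,"dz": 0.8,"claw": 0},{"ax": 0,"ay": 0,"az": 0,"dx": 0,"dy": 0,"dz": 0.5,"claw": 0},{"ax": 0,"ay": 0,"az": 0,"dx": 0,"dy": 0,"dz": 0,"claw": 0},{"ax": 0,"ay": 0,"az": 0,"dx": 0,"dy": 0,"dz": 0,"claw": 0}])

```text
time_s: 62.6
tcp_pos: [0.5822, -0.179, 0.0768]
ee_rot: [[0.12, -0.993, -0.001], [-0.993, -0.12, -0.001], [0.001, 0.001, -1.0]]
wrist_force: [-6.5, 6.9, 21.0]
gripper_width: 0.005
gripper_force: 10.6
```

>>> play_rows(steps=[{"ax": 0,"ay": 0,"az": 0,"dx": 0,"dy": 0,"dz": -15,"claw": 0},{"ax": 0,"ay": 0,"az": 0,"dx": 0,"dy": 0,"dz": -40,"claw": 0},{"ax": 0,"ay": 0,"az": 0,"dx": 0,"dy": 0,"dz": -45,"claw": 0},{"ax": 0,"ay": 0,"az": 0,"dx": 0,"dy": 0,"dz": -45,"claw": 0},{"ax": 0,"ay": 0,"az": 0,"dx": 0,"dy": 40,"dz": 0,"claw": 0},{"ax": 0,"ay": 0,"az": 0,"dx": 0,"dy": 40,"dz": 0,"claw": 0},{"ax": 0,"ay": 0,"az": 0,"dx": 0,"dy": 40,"dz": 0,"claw": 0},{"ax": 0,"ay": 0,"az": 0,"dx": 0,"dy": 40,"dz": 0,"claw": 0},{"ax": 0,"ay": 0,"az": 0,"dx": 0,"dy": 0,"dz": 0,"claw": 0},{"ax": 0,"ay": 0,"az": 0,"dx": 0,"dy": 0,"dz": 0,"claw": 0},{"ax": 0,"ay": 0,"az": 0,"dx": 0,"dy": 0,"dz": 0,"claw": 0}])

```text
time_s: 63.7
tcp_pos: [0.4245, -0.1983, 0.2184]
ee_rot: [[0.118, -0.993, -0.001], [-0.993, -0.118, -0.001], [0.001, 0.001, -1.0]]
wrist_force: [0.0, 0.2, -0.5]
gripper_width: 0.005
gripper_force: 0.0
```

```bash
python3 - <<'E'
from cl import *
st()
for n in('top','scene'):
    c=snap(n,'f'+n);q=cf(cloud(c)*1000).reshape(-1,3)
    for s in(1,-1):
        p=q[(abs(q[:,0])<14)&(s*q[:,1]>132)&(s*q[:,1]<178)&(q[:,2]>25)&(q[:,2]<130)]
        print(n,s,len(p),'handle z by y',[np.round(np.percentile(p[abs(s*p[:,1]-y)<5,2],90),1) for y in(138,150,162,172) if (abs(s*p[:,1]-y)<5).sum()>2])
    p=q[(q[:,2]>70)&(q[:,2]<90)&(abs(q[:,0])<115)&(abs(q[:,1])<62)];k=np.linalg.lstsq(np.c_[p[:,:2],np.ones(len(p))],p[:,2],rcond=None)[0];print('lid',cv2.minAreaRect(p[:,:2].astype(np.float32)),np.median(p[:,2]),k[:2])
s=ld('fscene')['frame'];cv2.imwrite('pics/c16.png',np.hstack([cv2.resize(s[150:270,215:335],(400,400)),cv2.resize(ld('ftop')['frame'][160:260,220:360],(400,400))]))
E
```

```text
63.7 [ 0.4245 -0.1983  0.2184] [[0.118, -0.993, -0.001], [-0.993, -0.118, -0.001], [0.001, 0.001, -1.0]] [ -5.1   7.6 -22.2   0.1 -60.2  11.8] [ 0.00355532  0.21722212 -0.49242549] 0.005198466597765173 0.0
top 1 99 handle z by y [np.float64(62.9), np.float64(61.6), np.float64(62.9), np.float64(62.4)]
top -1 102 handle z by y [np.float64(64.3), np.float64(62.9), np.float64(63.6), np.float64(64.8)]
lid ((1.9593124389648438, 0.094268798828125), (120.37648010253906, 211.1210174560547), 87.15109252929688) 79.42777122120748 [-0.00113857  0.00040079]
scene 1 93 handle z by y [np.float64(60.6), np.float64(61.2), np.float64(62.3), np.float64(61.5)]
scene -1 63 handle z by y [np.float64(63.2), np.float64(63.1), np.float64(64.4), np.float64(63.6)]
lid ((-0.8413238525390625, -1.4834213256835938), (119.56736755371094, 220.66549682617188), 89.99317169189453) 78.59283982895559 [-0.00264327 -0.00423054]
```

View pics/c16.png

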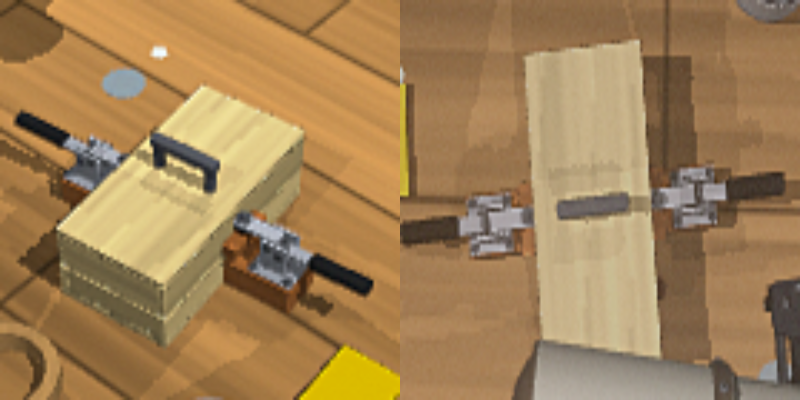

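Both handles lie level at (345,275) and (40,125), each within 1.3 mm of z = 62, and the lid sits flat on the rim. The arm is clear, so I'm handing in.

```bash
python3 -c "
from station import *
print(finish_job())"
```

```text
the job is handed in; nothing more can be done
None
```

I handed in the job at about 64 s: all five boards are down in their own slots, the lid sits flat on the rim, both toggle clamps are shut, and the jar, tin, tape and look-alike boards were left alone. The hand-in returned no verdict, so this rests on my own last measurements.

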